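# Open the pail of watercolour ground with the palette knife

## Robot

A 6-joint arm with a two-finger parallel gripper is mounted at the origin on the work surface. World frame = base frame: x ahead of the robot, y to its left, z up, the work surface at z = 0. Lengths are in m, angles in rad, forces in N, time in s.
With the tool pointing down it reaches from about 0.225 to 0.875 m from the base axis. Payload 3.4 kg.
Tool frame: the origin (TCP) lies at the very end of the fingers, on their centre line; the grasp point (between the pads) lies manip.grasp_offset behind it (manip.grasp_offset is the distance from the TCP to the grasp point, in m); z points along the fingers, y is the line along which they close (so a half turn about z gives the same grasp; the last joint's range is limited). The gripper opens to 85 mm and grips with 20 to 120 N. Pads are 22 mm wide; open, the fingers measure 114 mm over their backs; the gripper's body (76 mm by 85 mm) begins 54 mm behind the grasp point. The pads swing forward as they close: fully open they stand 13 mm farther back than shut.
Start: joints at [-1.28, 0.276, 1.505, -0, 1.361, -0.121], TCP at [0.23, -0.527, 0.196] pointing down, gripper open.
Joint ranges: [-2.89, 2.89], [-0.75, 2.08], [0.22, 2.7], [-1.18, 4.32], [0.11, 2.71], [-2.7, 2.7]. Speed limits (rad/s): [2.57, 2.57, 3.14, 3.14, 3.14, 3.14].

## Interface

Orientations are given as a unit quaternion [w, x, y, z].
In Python, from cell import manip gives the robot as it stands.
- The arm moves only by the tool arm_command, never from a script. Its argument "commands" is a list of rows, each an object with "gripper": the finger opening in mm, from 0 to 85.4; "linear": the shift along the tool's x, y, z in units of 50 mm (1.0 is 50 mm), a list of three; "twist": the turn, a rotation vector about the tool's x, y, z in units of 5 degrees (1.0 is 5 degrees), a list of three. In form: [{"gripper": gripper, "linear": [dx, dy, dz], "twist": [wx, wy, wz]}, ...]. A call has 1 to 5 rows; each row shifts and turns the commanded pose from where the row before left it, along the tool's axes as they then stand; what a row does not reach is not made up. A row lasts 1/8 s, in which the tool goes at most 62.5 mm and 10.7 degrees, less where a joint would pass 70% of its speed; a pose out of reach is approached as far as the arm can. A call is refused whole if a number of a shift passes 1 or a number of a turn 1, either way. A call with a gripper value outside its range is refused whole. The fingers move at their own pace and stop on an object; "force" is the grip in N (left out, the last holds). Time passes only in rows, so rows that do not move let the fingers close. It gives the time, the measured TCP pose, the force, the opening and the grip force at its end, in the units of the state.
- manip.state(): the state, without advancing time (a new reading comes with each control period).
- manip.grab_frame(name): name is "scene" or "side" or "wrist"; returns a dict with "frame" (384x512x3 uint8, blue, green, red), "intrinsics" (3x3 intrinsics, pixels), "R" (3x3) and "t" (3): a world point X has camera coordinates R X + t. Camera axes: x right, y down, z forward; pixel columns grow to the right and rows downward; lengths in m; the calibration is good to about 2 mm. A picture is of the moment at which its call begins. There is no depth.
- manip.job_done(): hands the job in; it is judged then, once.
The state is a dict: "time": time; "joint_pos": joint angles; "dq": joint speeds; "effort": joint torques, N m; "position": TCP position; "ee_rot": TCP orientation; "ft_force": force on the tool from outside, world axes, zero at the start; "ft_torque": the same for the moment, N m; "grip_width": finger opening in m; "grip_force": force on a finger pad.
Only numpy, scipy, OpenCV 4.12 (cv2) and the standard library are available. Lean on these libraries where they do the work, as an engineer would, in place of code of your own. Each camera call takes 0.05 s, during which the arm holds its last target. There are 200 camera calls.

## Task

Open the grey square pail of watercolour ground: slide the blade of the palette knife into the notch under the lid's edge, on the pail's pry ledge, and lever that edge of the lid up until it snaps free. Then lay the knife down, lift the lid off by its raised middle panel and set it down gently, not dropped, right way up in the middle of the glazed tile. Leave everything else where it is.

Things in the scene. Friction and masses are not known exactly. Their poses are not given: they have to be found in the camera images.
- tub: Grey square plastic pail, white lid, fixed in a low wooden cradle (150 mm square, 22 high). Origin: centre of its underside, z up. Walls 116 mm square outside, rim 130 mm high, flat collar 148 mm square round it, top face 114 mm high. Notch side is its -x side, facing the robot's right (world -y) within 0.4 rad; there a pry ledge 60 mm wide continues the collar out to x = -80 mm.
- tub_notch (a point): Point on the pail: top face of the pry ledge, straight below the outer face of the closed lid's skirt, middle of the notch (pail frame -65, 0, 114 mm). Axes as the pail's: +x points into the notch. The pail's wall, where an inserted blade stops, is 7 mm further in.
- ledge_edge (a point): Point on the pail: middle of the upper outer edge of the pry ledge (pail frame -80, 0, 114 mm), the fulcrum for levering: with the blade in, the handle goes down and the tip rises; the lid lets go when the handle has tipped some 25 to 35 degrees below level (a hand force of about 7 N).
- lid: White snap-fit lid 130 mm square, 90 g. Origin: centre of its skirt's lower edge, z up, axes as the pail's; closed, it is 116 mm up and the skirt is 2 mm above the collar. Skirt 14 mm deep, 3 thick; plate top 18 mm above the origin. Notch in the middle of the -x skirt: 40 mm wide, cut 3 mm up, so a slot 5 mm high over the ledge. Rear (+x) snaps are weak: 12 N pulls the loosened lid off.
- lid_front (a point): Point on the lid: outer face of the -x skirt at the notch's upper edge (lid frame -65, 0, 3 mm); 119 mm up while closed. Two snaps hold this edge with about 35 N; they pass when it has risen about 6 mm, and it then stays up by itself, about 12 mm above its closed height.
- lid_panel (a point): Centre of the top of the lid's raised square middle panel (lid frame 0, 0, 32 mm). The panel is 56 x 56 mm, sides parallel to the lid's, and stands 14 mm above the plate: the place to grip the lid, from above.
- knife: Stiff palette knife, 70 g, lying flat, blade pointing roughly to world +y (within 0.6 rad). Origin: underside of the middle of its handle; x along the blade to the tip, z up. Wooden handle x = -45 to 45 mm, 18 wide, 16 high; ferrule 12 mm thick to x = 60; flat steel blade x = 60 to 140 mm, 16 wide, 3 thick, mid-plane 8 mm above the origin. Balances at about x = 34 mm.
- knife_tip (a point): Middle of the end of the blade (knife frame 140, 0, 8 mm), axes as the knife's.
- tile: White glazed tile used as a mixing slab, 210 x 210 x 8 mm, fixed on the table to the left of the pail. Origin: centre of its underside; top face 8 mm up. The lid standing on it has its origin 8 mm above the table.
- jar_lid: Black screw lid of a jar lying upside down, 78 mm across, 16 high. Bystander. Origin: centre of its underside.
- water_jar: Greenish glass jar, 76 mm across, 115 high. Bystander. Origin: centre of its underside.
- tape: Roll of masking tape lying flat, 90 mm across, 25 high. Bystander. Origin: centre of its underside.
- paint_tube: Small metal paint tube lying, about 100 x 34 x 18 mm. Bystander. Origin: underside, mid-tube.
- brush: Short flat brush lying, 190 mm long, 12 wide, 10 high, bristles to its +x. Bystander. Origin: underside near its middle.
- eraser: White eraser 45 x 22 x 13 mm. Bystander. Origin: centre of its underside.

How it is judged:
By the outcome, as a careful person would: the job done as asked, in the order asked, and still so for the second after the job is handed in, with the robot touching nothing.
It also fails if it takes over 54 s, if anything falls off the work surface, if the arm or the gripper's body presses on something with over 40 N, if the wrist force passes 120 N, or if a joint passes its speed limit or range.

## Working session

There is one attempt and no reset: what is moved stays moved. The work goes in short steps, Python scripts to look and compute and a tool call to move; the robot and the scene stay as the last step left them, time stands still between calls to the robot, and variables do not carry over. Pictures are saved under pics/ and viewed, at most 10 in all, crops included, and the job is handed in when it is done.

Besides the shell and the picture viewer there is one more tool, called after ">>>" by a JSON object that holds its "name" and its "arguments". arm_command: Moves the arm, as the interface text tells. Its arguments: {"type":"object","properties":{"commands":{"type":"array","items":{"type":"object","properties":{"gripper":{"type":"number"},"linear":{"type":"array","items":{"type":"number"}},"twist":{"type":"array","items":{"type":"number"}}}}},"force":{"type":"number"}},"required":["commands"]}

```bash
ls; mkdir -p pics; cat > h.py <<'E'
import numpy as np,cv2
from cell import manip
from scipy.spatial.transform import Rotation as Rn
def grab(n):
    f=manip.grab_frame(n); np.savez('pics/%s.npz'%n,**{k:np.array(v) for k,v in f.items()}); return f
def ray(n,u,v,z):
    f=np.load('pics/%s.npz'%n); R,t,K=f['R'],f['t'],f['intrinsics']
    c=-R.T@t; d=R.T@np.linalg.inv(K)@[u,v,1]; return c+d*(z-c[2])/d[2]
def proj(n,X):
    f=np.load('pics/%s.npz'%n); p=f['intrinsics']@(f['R']@np.array(X)+f['t']); return p[:2]/p[2]
E
python3 - <<'E'
from h import *
s=manip.state(); print(s, manip.grasp_offset)
a=grab('scene')['frame']; b=grab('side')['frame']
cv2.imwrite('pics/a.png',cv2.resize(a,(800,600),interpolation=cv2.INTER_CUBIC))
cv2.imwrite('pics/b.png',cv2.resize(b,(800,600),interpolation=cv2.INTER_CUBIC))
for n in('scene','side'):
    f=np.load('pics/%s.npz'%n);print(n,-f['R'].T@f['t'],f['R'][2],f['intrinsics'][0])
E
```

```text
pics
{'time': 0.0, 'joint_pos': array([-1.28000220e+00,  2.76609154e-01,  1.50617238e+00, -3.79086910e-05,
        1.36071802e+00, -1.21029552e-01]), 'dq': array([0.00188173, 0.00066949, 0.00012263, 0.00016754, 0.00010616,
       0.00115035]), 'effort': array([ 2.82283640e-03, -4.16777515e+01, -2.45805502e+01,  3.41581244e-04,
        1.07971154e-02,  1.82149114e-05]), 'position': array([ 0.22994771, -0.5263398 ,  0.19511608]), 'ee_rot': array([-9.48444816e-04,  9.78873700e-01,  2.04463614e-01, -9.93008906e-05]), 'ft_force': array([ 0.71966438,  0.21405589, -1.64996172]), 'ft_torque': array([ 0.00368979, -0.01947523,  0.02426365]), 'grip_force': 0.0, 'grip_width': 0.0853250726382418} 0.0187
scene [ 1.03049054 -0.5035208   1.1322825 ] [-0.3523921   0.4073082  -0.84256741] [442.95000468   0.         253.23659326]
side [0.36845776 0.77083835 0.82240062] [ 0.23646794 -0.73008317 -0.64114077] [377.15135094   0.         252.80791009]
```

View pics/a.png

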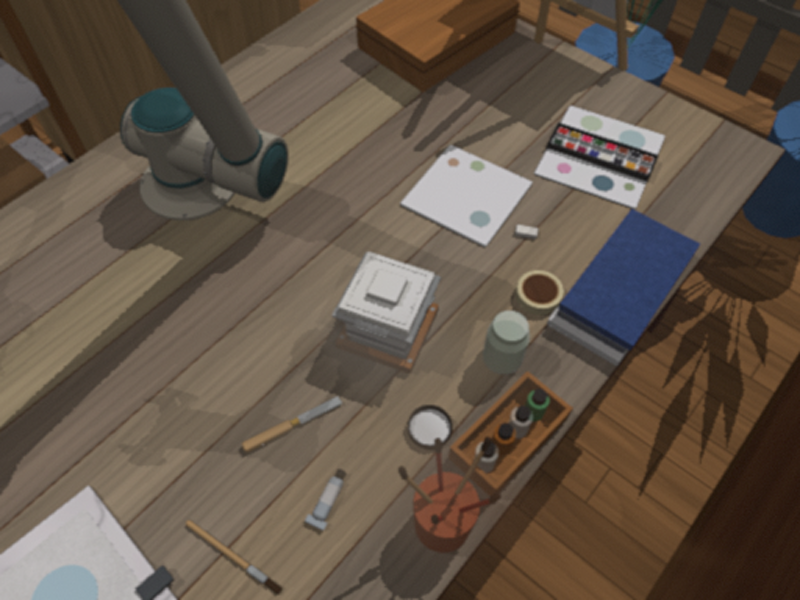

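View pics/b.png

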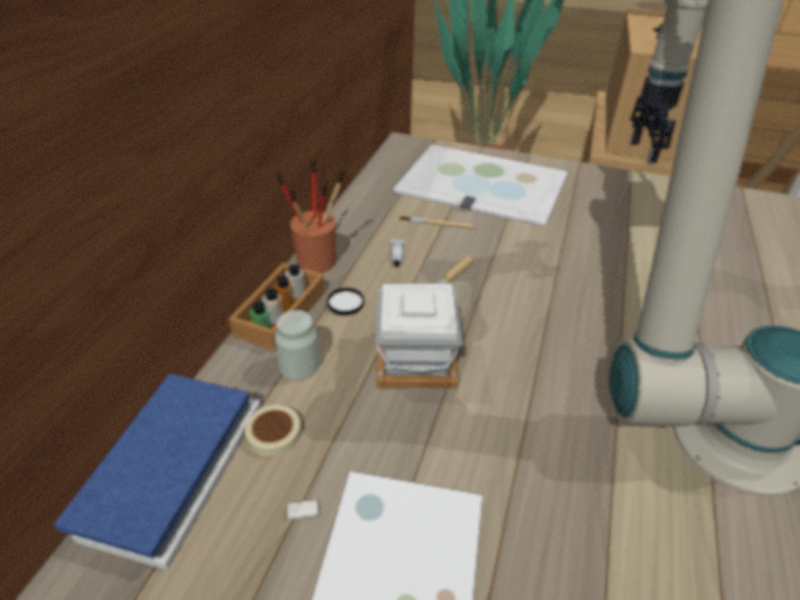

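The pictures show the pail near (385,300) in the scene view, the knife from (245,448) to (340,402), and the tile near (467,194). I'll enlarge these next.

```bash
python3 - <<'E'
from h import *
a=np.load('pics/scene.npz')['frame']
def crop(a,x,y,w,h,s): return cv2.resize(a[y:y+h,x:x+w],None,fx=s,fy=s,interpolation=cv2.INTER_CUBIC)
cv2.imwrite('pics/c.png',crop(a,150,155,140,140,4)[:600])
c1=crop(a,250,90,95,70,4); b=np.load('pics/side.npz')['frame']; c2=crop(b,230,160,95,95,4)
o=np.zeros((380+0,760,3),np.uint8); o[:280,:380]=c1; o[:380,380:]=c2
cv2.imwrite('pics/d.png',o)
E
```

```text
(no output)
```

View pics/c.png

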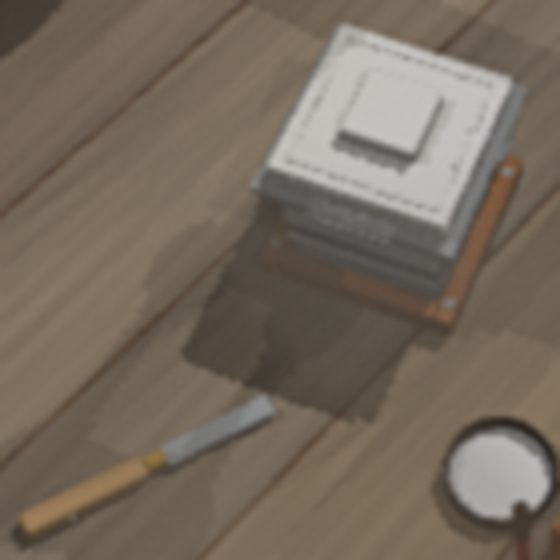

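View pics/d.png

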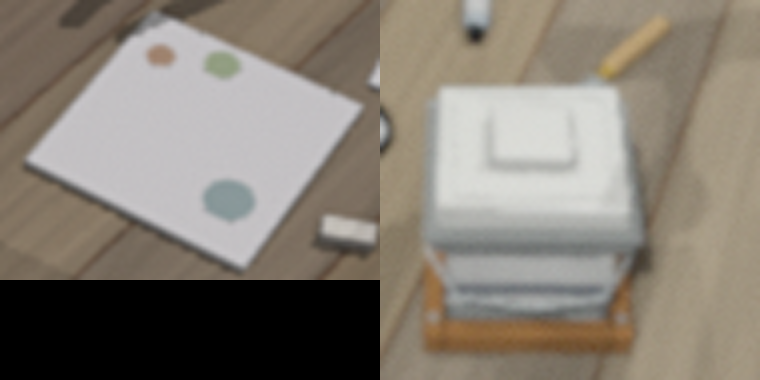

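Scene crop: lid plate corners at (343,26), (515,78), (447,228), (270,172). The knife butt is near (25,523) and the tip near (269,406). Tile corners are (160,12), (362,105), (246,268), (27,160).

```bash
python3 - <<'E'
from h import *
c=lambda u,v,x=150,y=155:((u+.5)/4-.5+x,(v+.5)/4-.5+y)
L=np.array([ray('scene',*c(*p),.134) for p in[(343,26),(515,78),(447,228),(270,172)]])
print('lid',L.round(4),L.mean(0),[np.linalg.norm(L[i]-L[i-1]) for i in range(4)])
P=np.array([ray('scene',*c(*p),.148) for p in[(371,66),(442,94),(412,152),(340,132)]]);print('panel',P.mean(0),[np.linalg.norm(P[i]-P[i-1]) for i in range(4)])
S=np.array([ray('side',*c(u-380,v,230,160),.134) for u,v in[(440,87),(617,87),(636,215),(430,215)]])
print('side lid',S.round(4),S.mean(0),[np.linalg.norm(S[i]-S[i-1]) for i in range(4)])
T=np.array([ray('scene',*c(u,v,250,90),.008) for u,v in[(160,12),(362,105),(246,268),(27,160)]])
print('tile',T.round(4),T.mean(0),[np.linalg.norm(T[i]-T[i-1]) for i in range(4)])
for q in (L,S):
    print('edge yaws',[np.degrees(np.arctan2(*(q[i]-q[i-1])[[1,0]])) for i in range(4)])
b=ray('scene',*c(25,523),.010);t=ray('scene',*c(269,406),.008)
f1=ray('scene',*c(145,465),.012)
j=ray('scene',*c(169,456),.009)
print(b,t,f1,j,np.linalg.norm(b-t),np.degrees(np.arctan2(*(t-b)[[1,0]])))
E
```

```text
lid [[ 0.495   0.0387  0.134 ]
 [ 0.6154  0.0828  0.134 ]
 [ 0.6577 -0.0401  0.134 ]
 [ 0.5399 -0.0841  0.134 ]] [ 0.57697724 -0.00066443  0.134     ] [np.float64(0.1306976672213969), np.float64(0.12824791404574037), np.float64(0.1300153855300683), np.float64(0.12574848531351948)]
panel [ 0.5749886  -0.00079062  0.148     ] [np.float64(0.05802842428956554), np.float64(0.053860836561033125), np.float64(0.05121903616896202), np.float64(0.05077484033529183)]
side lid [[ 0.6568 -0.0405  0.134 ]
 [ 0.5347 -0.0838  0.134 ]
 [ 0.4889  0.0441  0.134 ]
 [ 0.6177  0.0894  0.134 ]] [0.57453568 0.00229133 0.134     ] [np.float64(0.1357066592809283), np.float64(0.12957529528163816), np.float64(0.13590162771780087), np.float64(0.13655692554096305)]
tile [[0.3695 0.4591 0.008 ]
 [0.5689 0.4843 0.008 ]
 [0.5991 0.2787 0.008 ]
 [0.3923 0.2508 0.008 ]] [0.4824541  0.36823797 0.008     ] [np.float64(0.2095582410394955), np.float64(0.20104362031525747), np.float64(0.20774854053498198), np.float64(0.20865510187984937)]
edge yaws [np.float64(110.0805380811488), np.float64(20.133667676784782), np.float64(-71.02215892002293), np.float64(-159.54342938739558)]
edge yaws [np.float64(-73.26134708076204), np.float64(-160.47726746590453), np.float64(109.68698457045672), np.float64(19.373956209055006)]
[ 0.54575765 -0.34125278  0.01      ] [ 0.60975593 -0.1721274   0.008     ] [ 0.57755436 -0.26016594  0.012     ] [ 0.58404199 -0.24418014  0.009     ] 0.18084018579861266 69.27299121049641
```

```bash
cat >> h.py <<'E'
def R_of(yaw,pitch=0):
    # tool x along knife x (yaw), z down; pitch>0 raises the tip
    y=np.radians(yaw); R=np.array([[np.cos(y),np.sin(y),0],[np.sin(y),-np.cos(y),0],[0,0,-1.]])
    return Rn.from_matrix(R)*Rn.from_euler('y',pitch,degrees=True)
def cur():
    s=manip.state(); q=s['ee_rot']; return s['position'],Rn.from_quat([q[1],q[2],q[3],q[0]])
def plan(p,R,n,p0=None,R0=None):
    if p0 is None: p0,R0=cur()
    dr=(R0.inv()*R).as_rotvec()/n; Rc=R0
    print('n',n,'twist',(np.degrees(dr)/5).round(2))
    for i in range(n):
        print((Rc.inv().apply((np.array(p)-p0)/n)/.05).round(3)); Rc=Rc*Rn.from_rotvec(dr)
def show():
    s=manip.state();p,R=cur();m=R.as_matrix()
    print('t',s['time'],p.round(4),'yaw',np.degrees(np.arctan2(m[1,0],m[0,0])).round(2),'pitch',np.degrees(np.arcsin(m[2,0])).round(2),'roll',np.degrees(m[2,1]).round(2),'F',s['ft_force'].round(2),'w',s['grip_width'],s['grip_force'])
E
python3 - <<'E'
from h import *
show(); plan([.564,-.293,.10],R_of(69.3),10)
E
```

```text
t 0.1 [ 0.23   -0.5264  0.1952] yaw 23.6 pitch 0.01 roll -0.09 F [-0.16  0.19  0.36] w 0.08561601566320778 0.0
n 10 twist [-0.   -0.   -0.91]
[ 0.799 -0.16   0.191]
[ 0.809 -0.096  0.191]
[ 0.814 -0.031  0.191]
[0.814 0.034 0.191]
[0.809 0.098 0.191]
[0.799 0.163 0.191]
[0.783 0.226 0.19 ]
[0.763 0.287 0.19 ]
[0.737 0.347 0.19 ]
[0.707 0.405 0.19 ]
```

>>> {"name": "arm_command", "arguments": {"commands": [{"gripper": 60, "linear": [0.8, -0.16, 0.19], "twist": [0, 0, -0.91]}, {"gripper": 60, "linear": [0.81, -0.1, 0.19], "twist": [0, 0, -0.91]}, {"gripper": 60, "linear": [0.81, -0.03, 0.19], "twist": [0, 0, -0.91]}, {"gripper": 60, "linear": [0.81, 0.03, 0.19], "twist": [0, 0, -0.91]}, {"gripper": 60, "linear": [0.81, 0.1, 0.19], "twist": [0, 0, -0.91]}]}}

```text
time: 0.72
position: [0.3977, -0.4093, 0.1478]
ee_rot: [-0.0, 0.919, 0.395, -0.0]
ft_force: [0.2, -0.3, -0.5]
grip_width: 0.0599
grip_force: 0.0
```

>>> {"name": "arm_command", "arguments": {"commands": [{"gripper": 60, "linear": [0.8, 0.16, 0.19], "twist": [0, 0, -0.91]}, {"gripper": 60, "linear": [0.78, 0.23, 0.19], "twist": [0, 0, -0.91]}, {"gripper": 60, "linear": [0.76, 0.29, 0.19], "twist": [0, 0, -0.91]}, {"gripper": 60, "linear": [0.74, 0.35, 0.19], "twist": [0, 0, -0.91]}, {"gripper": 60, "linear": [0.71, 0.4, 0.19], "twist": [0, 0, -0.91]}]}}

```text
time: 1.35
position: [0.5651, -0.2931, 0.1002]
ee_rot: [-0.0, 0.823, 0.568, -0.0]
ft_force: [-0.6, -1.3, -0.3]
grip_width: 0.06
grip_force: 0.0
```

>>> {"name": "arm_command", "arguments": {"commands": [{"gripper": 60, "linear": [0, 0, 0], "twist": [0, 0, 0]}]}}

```text
time: 1.48
position: [0.5656, -0.2917, 0.0993]
ee_rot: [-0.001, 0.823, 0.569, -0.0]
ft_force: [-0.7, 0.0, -0.6]
grip_width: 0.0599
grip_force: 0.0
```

```bash
python3 - <<'E'
from h import *
show(); a=grab('wrist')['frame']; cv2.imwrite('pics/e.png',cv2.resize(a,(800,600),interpolation=cv2.INTER_CUBIC))
f=np.load('pics/wrist.npz');print(-f['R'].T@f['t'],f['R'][2])
E
```

```text
t 1.475 [ 0.5656 -0.2917  0.0993] yaw 69.29 pitch 0.07 roll -0.12 F [-0.68  0.01 -0.56] w 0.05990216166648454 0.0
[ 0.59470215 -0.21542943  0.27768325] [-0.1133488  -0.29492241 -0.94877438]
```

View pics/e.png

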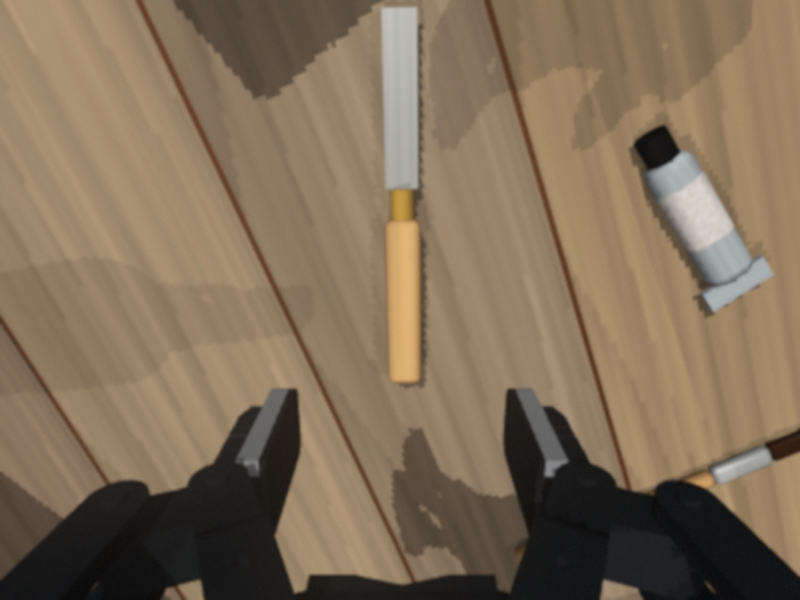

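The wrist view shows the knife straight ahead: tip (400,8), handle front (402,222), butt (405,382).

```bash
python3 - <<'E'
from h import *
c=lambda u,v:((u+.5)*.64-.5,(v+.5)*.64-.5)
t=ray('wrist',*c(400,8),.0095);b=ray('wrist',*c(405,382),.014);h=ray('wrist',*c(402.5,222),.014)
for x in(t,b,h):print(x.round(4))
d=(t-b)[:2];yaw=np.degrees(np.arctan2(d[1],d[0]));d/=np.linalg.norm(d);print(np.linalg.norm(t-b),np.linalg.norm(h-b),yaw)
o=(t[:2]-.14*d+b[:2]+.045*d)/2;print(o)
plan([*(o+.005*d),.0035],R_of(yaw),3)
E
```

```text
[ 0.6109 -0.1695  0.0095]
[ 0.5482 -0.3422  0.014 ]
[ 0.5781 -0.2592  0.014 ]
0.18377533769495882 0.08820829727062952 70.06932113319114
[ 0.56335792 -0.30050709]
n 3 twist [-0.01 -0.   -0.06]
[-0.016  0.012  0.643]
[-0.016  0.011  0.643]
[-0.016  0.011  0.643]
```

>>> {"name": "arm_command", "arguments": {"commands": [{"gripper": 60, "linear": [-0.02, 0.01, 0.64], "twist": [0, 0, -0.06]}, {"gripper": 45, "linear": [-0.02, 0.01, 0.64], "twist": [0, 0, -0.06]}, {"gripper": 40, "linear": [-0.02, 0.01, 0.4], "twist": [0, 0, -0.06]}, {"gripper": 35, "linear": [0, 0, 0.22], "twist": [0, 0, 0]}, {"gripper": 30, "linear": [0, 0, 0.02], "twist": [0, 0, 0]}]}}

```text
time: 2.15
position: [0.5638, -0.2979, 0.0047]
ee_rot: [-0.0, 0.819, 0.573, -0.0]
ft_force: [0.2, 0.7, 0.0]
grip_width: 0.0299
grip_force: 0.0
```

>>> {"name": "arm_command", "arguments": {"commands": [{"gripper": 20, "linear": [0, 0, 0], "twist": [0, 0, 0]}, {"gripper": 0, "linear": [0, 0, 0], "twist": [0, 0, 0]}, {"gripper": 0, "linear": [0, 0, 0], "twist": [0, 0, 0]}, {"gripper": 0, "linear": [0, 0, 0], "twist": [0, 0, 0]}], "force": 100}}

```text
time: 2.65
position: [0.5648, -0.2975, 0.0054]
ee_rot: [0.0, 0.819, 0.574, 0.0]
ft_force: [0.2, -0.5, -0.1]
grip_width: -0.0002
grip_force: 0.0
```

```bash
python3 - <<'E'
from h import *
show()
y=109.5;d=np.array([np.cos(np.radians(y)),np.sin(np.radians(y))]);o=np.array([.5765,0])
g=o+d*(-.080-.010-.135)   # tip 10 mm short of ledge edge; tip 135 mm ahead of grasp
print(g)
plan([*g,.16],R_of(y),8,np.array([*cur()[0][:2],.10]),cur()[1])
E
```

```text
t 2.65 [ 0.5648 -0.2975  0.0054] yaw 70.0 pitch -0.01 roll 0.04 F [ 0.21 -0.51 -0.09] w -0.0002363002006775893 0.0
[ 0.65160654 -0.21209434]
n 8 twist [ 0.    0.   -0.99]
[ 0.275  0.131 -0.15 ]
[ 0.263  0.154 -0.15 ]
[ 0.248  0.176 -0.15 ]
[ 0.232  0.197 -0.15 ]
[ 0.215  0.216 -0.15 ]
[ 0.195  0.234 -0.15 ]
[ 0.174  0.25  -0.15 ]
[ 0.152  0.264 -0.15 ]
```

```bash
python3 - <<'E'
from h import *
a=grab('wrist')['frame'];b=grab('scene')['frame']
o=np.zeros((384,800,3),np.uint8);o[:,:512]=a;o[:288,512:]=cv2.resize(b[190:310,145:265],(288,288),interpolation=cv2.INTER_CUBIC)
cv2.imwrite('pics/f.png',o)
E
```

```text
(no output)
```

View pics/f.png

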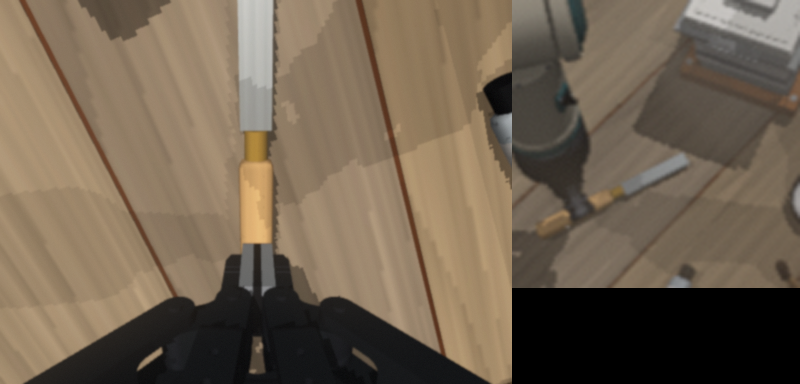

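The wrist view shows the closed fingertips at about (258,243), apparently on the handle without it between them. I'll check their true height.

```bash
python3 - <<'E'
from h import *
p,R=cur()
for z in(-.005,.0,.0054,.01,.016,.02,.03): print(z,proj('wrist',[p[0],p[1],z]).round(1))
c=lambda u,v:(u,v)
h=ray('wrist',256,162,.014);print('handle front',h, 'dist', np.linalg.norm((h-p)[:2]))
print(np.linalg.norm(ray('wrist',240,200,.01)-ray('wrist',272,200,.01)))
print([np.linalg.norm(ray('wrist',243,243,z)-ray('wrist',275,243,z)) for z in(.005,.016,.03)])
print(manip.state()['ft_force'],manip.state()['ft_torque'])
E
```

```text
-0.005 [256.8 221.8]
0.0 [256.8 225.2]
0.0054 [256.8 229.1]
0.01 [256.8 232.5]
0.016 [256.8 237.3]
0.02 [256.8 240.6]
0.03 [256.8 249.6]
handle front [ 0.5784658  -0.25854922  0.014     ] dist 0.041260019490763175
0.017278414515075377
[np.float64(0.018564687692648383), np.float64(0.01742110098782864), np.float64(0.015965626999876168)]
[ 0.45719302  0.76635466 -0.28043879] [-0.00765407 -0.00130433 -0.00911084]
```

```bash
python3 - <<'E'
from h import *
p,R=cur();d=R.as_matrix()[:,0]
for dx in(0,.011):
  for z in(.0054,.016,.022,.03): print(dx,z,proj('wrist',p*[1,1,0]+[0,0,z]+dx*d).round(1))
# earlier picture: fingers 60 mm open, relative geometry same in tool frame
p1=np.array([.5656,-.2917,.0993]);off=p-p1
y=R.as_matrix()[:,1]
for dx in(0,.011):
  for dz in(0,.007,.013,.02,.03):
    print('open60',dx,dz,*[(proj('wrist',p+dx*d+[0,0,dz]+s*.03*y)/.64).round(0) for s in(1,-1)])
E
```

```text
0 0.0054 [256.8 229.1]
0 0.016 [256.8 237.3]
0 0.022 [256.8 242.3]
0 0.03 [256.8 249.6]
0.011 0.0054 [256.8 211.1]
0.011 0.016 [256.8 218.5]
0.011 0.022 [256.8 223.1]
0.011 0.03 [256.8 229.6]
open60 0 0 [483. 358.] [319. 358.]
open60 0 0.007 [486. 366.] [316. 366.]
open60 0 0.013 [489. 373.] [314. 374.]
open60 0 0.02 [492. 383.] [310. 383.]
open60 0 0.03 [497. 398.] [305. 398.]
open60 0.011 0 [485. 330.] [318. 330.]
open60 0.011 0.007 [488. 337.] [315. 337.]
open60 0.011 0.013 [491. 344.] [312. 344.]
open60 0.011 0.02 [494. 352.] [309. 353.]
open60 0.011 0.03 [499. 366.] [303. 366.]
```

```bash
python3 - <<'E'
from h import *
p,R=cur()
grab('side')
for z in(.0054,.03,.05):
  print(z,'scene',proj('scene',[*p[:2],z]).round(1),'side',proj('side',[*p[:2],z]).round(1))
a=np.load('pics/scene.npz')['frame'][215:305,145:235];b=np.load('pics/side.npz')['frame']
u,v=proj('side',[*p[:2],.02]).astype(int);b=b[v-45:v+45,u-45:u+45]
ims=[]
for n,im,x0,y0 in(('scene',a,145,215),('side',b,u-45,v-45)):
  im=cv2.resize(im,(396,396),interpolation=cv2.INTER_CUBIC)
  for z,c in((.0054,(0,0,255)),(.03,(0,255,0)),(.05,(255,0,0))):
    q=proj(n,[*p[:2],z]);cv2.circle(im,(int((q[0]-x0+.5)*4.4),int((q[1]-y0+.5)*4.4)),3,c,1)
  ims.append(im)
cv2.imwrite('pics/g.png',np.hstack(ims))
E
```

```text
0.0054 scene [173.  278.7] side [292.9 172.6]
0.03 scene [171.6 275.1] side [293.5 167. ]
0.05 scene [170.4 272.2] side [293.9 162.4]
```

View pics/g.png

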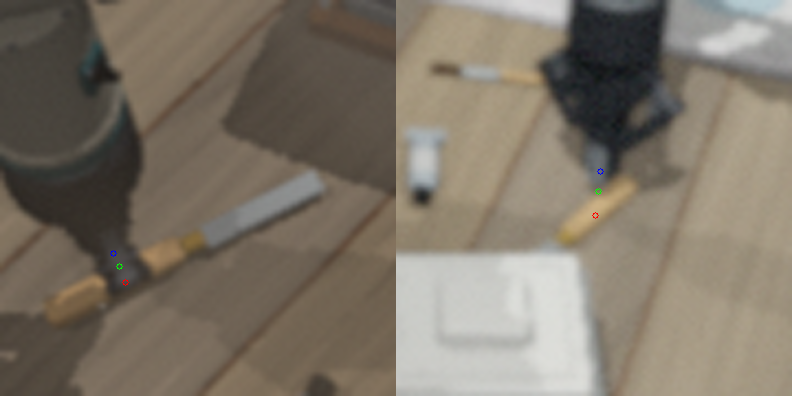

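The side view shows the closed fingertips hanging about 35 mm above the reported TCP, over the handle. The true finger end therefore lies behind the reported one. I'll open and feel downward.

>>> {"name": "arm_command", "arguments": {"commands": [{"gripper": 40, "linear": [0, 0, 0], "twist": [0, 0, 0]}, {"gripper": 40, "linear": [0, 0, 0], "twist": [0, 0, 0]}, {"gripper": 40, "linear": [0, 0, 0.2], "twist": [0, 0, 0]}, {"gripper": 40, "linear": [0, 0, 0.2], "twist": [0, 0, 0]}, {"gripper": 40, "linear": [0, 0, 0.04], "twist": [0, 0, 0]}]}}

```text
time: 3.42
position: [0.5637, -0.2969, -0.0185]
ee_rot: [-0.001, 0.819, 0.574, -0.001]
ft_force: [-0.2, -0.1, 0.1]
grip_width: 0.04
grip_force: 0.0
```

```bash
python3 - <<'E'
from h import *
show();p,R=cur();grab('wrist');b=grab('side')['frame']
u,v=proj('side',[*p[:2],.0]).astype(int);x0,y0=u-35,v-35
im=cv2.resize(b[y0:y0+70,x0:x0+70],(420,420),interpolation=cv2.INTER_CUBIC)
a=np.load('pics/wrist.npz')['frame'][140:350,150:360]
cv2.imwrite('pics/i.png',np.hstack([im,cv2.resize(a,(380,420))]))
print(x0,y0)
E
```

```text
t 3.425 [ 0.5637 -0.2969 -0.0185] yaw 69.99 pitch 0.03 roll -0.15 F [-0.17 -0.14  0.14] w 0.04000891738197693 0.0
258 138
```

View pics/i.png

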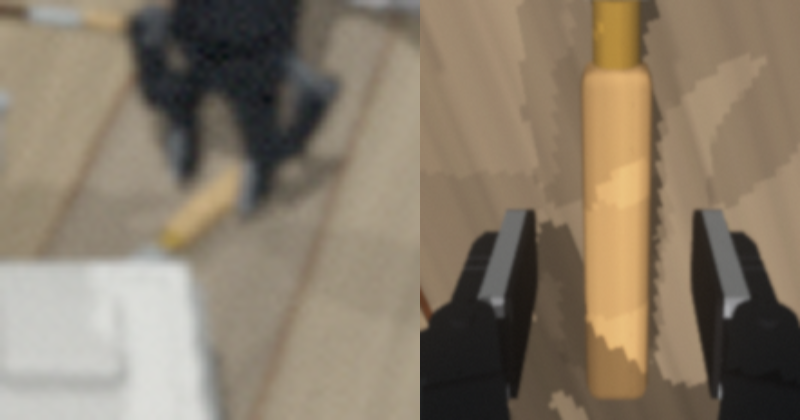

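```bash
python3 - <<'E'
from h import *
for z in(0,.01,.02,.03,.04): 
  a=ray('wrist',211.9,245,z);b=ray('wrist',302,245,z);p,R=cur();m=R.inv().apply((a+b)/2-p);print(z,np.linalg.norm(a-b).round(4),m.round(4))
for z in(.010,.016): print('handle w',np.linalg.norm(ray('wrist',150+(583-420)/380*210,200,z)-ray('wrist',150+(650-420)/380*210,200,z)))
E
```

```text
0 0.0468 [-0.0004 -0.0007 -0.0177]
0.01 0.0439 [ 0.0048 -0.0007 -0.0277]
0.02 0.041 [ 0.0099 -0.0007 -0.0377]
0.03 0.038 [ 0.0151 -0.0007 -0.0477]
0.04 0.0351 [ 0.0202 -0.0007 -0.0577]
handle w 0.017245401206425086
handle w 0.016554517265170095
```

>>> {"name": "arm_command", "arguments": {"commands": [{"gripper": 40, "linear": [0.02, 0, 0.12], "twist": [0, 0, 0]}, {"gripper": 30, "linear": [0, 0, 0.06], "twist": [0, 0, 0]}, {"gripper": 26, "linear": [0, 0, 0], "twist": [0, 0, 0]}]}}

```text
time: 3.9
position: [0.5648, -0.2964, -0.0263]
ee_rot: [-0.0, 0.819, 0.574, -0.0]
ft_force: [0.2, -0.1, -0.7]
grip_width: 0.0263
grip_force: 0.0
```

>>> {"name": "arm_command", "arguments": {"commands": [{"gripper": 26, "linear": [0, 0, 0.04], "twist": [0, 0, 0]}, {"gripper": 26, "linear": [0, 0, 0], "twist": [0, 0, 0]}]}}

```text
time: 4.15
position: [0.565, -0.2966, -0.028]
ee_rot: [0.0, 0.819, 0.574, -0.0]
ft_force: [-0.4, 0.4, -0.2]
grip_width: 0.0261
grip_force: 0.0
```

>>> {"name": "arm_command", "arguments": {"commands": [{"gripper": 26, "linear": [0, 0, 0.04], "twist": [0, 0, 0]}, {"gripper": 26, "linear": [0, 0, 0], "twist": [0, 0, 0]}]}}

```text
time: 4.4
position: [0.5649, -0.2965, -0.0301]
ee_rot: [-0.0, 0.819, 0.574, -0.0]
ft_force: [-0.3, 0.8, -0.8]
grip_width: 0.026
grip_force: 0.0
```

>>> {"name": "arm_command", "arguments": {"commands": [{"gripper": 26, "linear": [0, 0, 0.04], "twist": [0, 0, 0]}, {"gripper": 26, "linear": [0, 0, 0], "twist": [0, 0, 0]}]}}

```text
time: 4.65
position: [0.5649, -0.2965, -0.0322]
ee_rot: [-0.0, 0.819, 0.574, -0.0]
ft_force: [-0.6, 0.1, 0.2]
grip_width: 0.0257
grip_force: 0.0
```

>>> {"name": "arm_command", "arguments": {"commands": [{"gripper": 26, "linear": [0, 0, 0.03], "twist": [0, 0, 0]}, {"gripper": 26, "linear": [0, 0, 0], "twist": [0, 0, 0]}]}}

```text
time: 4.9
position: [0.5649, -0.2965, -0.0336]
ee_rot: [-0.0, 0.819, 0.574, -0.0]
ft_force: [-0.9, -0.2, 0.1]
grip_width: 0.0262
grip_force: 0.0
```

>>> {"name": "arm_command", "arguments": {"commands": [{"gripper": 0, "linear": [0, 0, 0], "twist": [0, 0, 0]}, {"gripper": 0, "linear": [0, 0, 0], "twist": [0, 0, 0]}], "force": 100}}

```text
time: 5.15
position: [0.5652, -0.2967, -0.0331]
ee_rot: [0.0, 0.819, 0.574, 0.0]
ft_force: [0.0, 1.0, 1.5]
grip_width: 0.0152
grip_force: 98.8
```

>>> {"name": "arm_command", "arguments": {"commands": [{"gripper": 0, "linear": [0, 0, -0.3], "twist": [0, 0, 0]}, {"gripper": 0, "linear": [0, 0, -0.8], "twist": [0, 0, 0]}, {"gripper": 0, "linear": [0, 0, -0.9], "twist": [0, 0, 0]}, {"gripper": 0, "linear": [0, 0, -0.3], "twist": [0, 0, 0]}]}}

```text
time: 5.65
position: [0.5668, -0.2978, 0.0854]
ee_rot: [0.003, 0.819, 0.574, 0.001]
ft_force: [0.7, 0.9, -0.2]
grip_width: 0.0156
grip_force: 98.5
```

```bash
cat >> h.py <<'E'
YAW=109.5;O=np.array([.5765,0]);D=np.array([np.cos(np.radians(YAW)),np.sin(np.radians(YAW))])
OFF=np.array([.135,0,-.0411])
def tip(): p,R=cur(); t=p+R.apply(OFF); e=t[:2]-O; return np.array([e@D, -e[0]*D[1]+e[1]*D[0], t[2]])
def tcp_for(x,z,pitch,y=0):
    R=R_of(YAW,pitch); w=np.array([*(O+x*D+y*np.array([-D[1],D[0]])),z]); return w-R.apply(OFF),R
E
python3 - <<'E'
from h import *
show();p,R=tcp_for(-.095,.126,0);print(p);plan(p,R,9)
E
```

```text
t 5.65 [ 0.5668 -0.2978  0.0854] yaw 69.99 pitch -0.09 roll 0.36 F [ 0.69  0.88 -0.18] w 0.015575213902947698 98.49465608596802
[ 0.65327558 -0.21680754  0.0849    ]
n 9 twist [ 0.01  0.   -0.88]
[0.235 0.119 0.001]
[0.225 0.137 0.002]
[0.214 0.153 0.002]
[0.201 0.169 0.001]
[0.188 0.184 0.001]
[0.173 0.198 0.001]
[0.158 0.211 0.001]
[0.141 0.222 0.001]
[0.124 0.232 0.001]
```

>>> {"name": "arm_command", "arguments": {"commands": [{"gripper": 0, "linear": [0.235, 0.12, 0], "twist": [0, 0, -0.88]}, {"gripper": 0, "linear": [0.225, 0.137, 0], "twist": [0, 0, -0.88]}, {"gripper": 0, "linear": [0.214, 0.153, 0], "twist": [0, 0, -0.88]}, {"gripper": 0, "linear": [0.2, 0.17, 0], "twist": [0, 0, -0.88]}, {"gripper": 0, "linear": [0.188, 0.184, 0], "twist": [0, 0, -0.88]}]}}

```text
time: 6.28
position: [0.6126, -0.251, 0.0806]
ee_rot: [-0.001, 0.694, 0.72, -0.0]
ft_force: [-0.4, 1.0, -0.9]
grip_width: 0.0154
grip_force: 98.4
```

>>> {"name": "arm_command", "arguments": {"commands": [{"gripper": 0, "linear": [0.173, 0.2, 0], "twist": [0, 0, -0.88]}, {"gripper": 0, "linear": [0.158, 0.21, 0], "twist": [0, 0, -0.88]}, {"gripper": 0, "linear": [0.14, 0.222, 0], "twist": [0, 0, -0.88]}, {"gripper": 0, "linear": [0.124, 0.232, 0], "twist": [0, 0, -0.88]}, {"gripper": 0, "linear": [0, 0, 0], "twist": [0, 0, 0]}]}}

```text
time: 6.9
position: [0.6513, -0.2148, 0.0806]
ee_rot: [-0.001, 0.576, 0.817, -0.0]
ft_force: [-0.5, 0.3, -0.9]
grip_width: 0.0151
grip_force: 98.4
```

```bash
python3 - <<'E'
from h import *
show();print(tip()); a=grab('wrist')['frame']; cv2.imwrite('pics/j.png',cv2.resize(a,(800,600),interpolation=cv2.INTER_CUBIC))
E
```

```text
t 6.9 [ 0.6513 -0.2148  0.0806] yaw 109.61 pitch 0.06 roll -0.06 F [-0.5   0.32 -0.87] w 0.015083778009209348 98.40330362319946
[-0.09246501  0.00135756  0.1218619 ]
```

View pics/j.png

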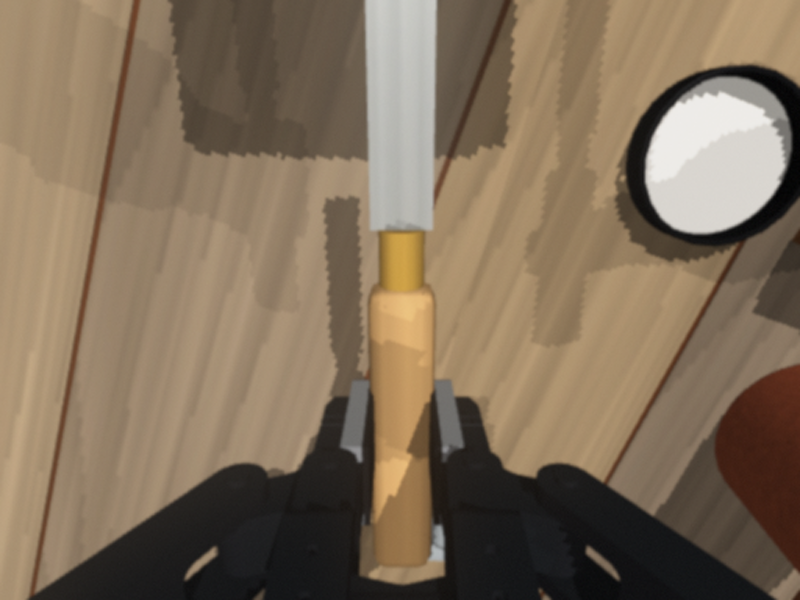

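The wrist view shows the knife held squarely between the pads (handle centred at column 402, blade straight ahead). Next the tip goes over the ledge and feels down.

>>> {"name": "arm_command", "arguments": {"commands": [{"gripper": 0, "linear": [0.2, 0.02, 0], "twist": [0, 0, 0]}, {"gripper": 0, "linear": [0.2, 0.01, 0], "twist": [0, 0, 0]}, {"gripper": 0, "linear": [0, 0, 0.04], "twist": [0, 0, 0]}, {"gripper": 0, "linear": [0, 0, 0.02], "twist": [0, 0, 0]}, {"gripper": 0, "linear": [0, 0, 0], "twist": [0, 0, 0]}]}}

```text
time: 7.58
position: [0.6461, -0.1965, 0.0784]
ee_rot: [0.0, 0.577, 0.817, -0.0]
ft_force: [-0.3, -0.8, -0.4]
grip_width: 0.0151
grip_force: 98.4
```

>>> {"name": "arm_command", "arguments": {"commands": [{"gripper": 0, "linear": [0, 0, 0.02], "twist": [0, 0, 0]}, {"gripper": 0, "linear": [0, 0, 0], "twist": [0, 0, 0]}]}}

```text
time: 7.82
position: [0.6461, -0.1965, 0.0773]
ee_rot: [-0.0, 0.577, 0.817, -0.0]
ft_force: [0.3, -0.4, -0.9]
grip_width: 0.0153
grip_force: 98.4
```

>>> {"name": "arm_command", "arguments": {"commands": [{"gripper": 0, "linear": [0, 0, 0.02], "twist": [0, 0, 0]}, {"gripper": 0, "linear": [0, 0, 0], "twist": [0, 0, 0]}]}}

```text
time: 8.07
position: [0.6461, -0.1963, 0.0764]
ee_rot: [-0.0, 0.577, 0.817, -0.0]
ft_force: [-0.3, 0.6, -0.7]
grip_width: 0.0152
grip_force: 98.4
```

```bash
python3 - <<'E'
from h import *
show();print(tip(),manip.state()['ft_torque'])
E
```

```text
t 8.075 [ 0.6461 -0.1963  0.0764] yaw 109.59 pitch 0.0 roll -0.01 F [-0.34  0.57 -0.71] w 0.015159250268467829 98.40543866157532
[-7.32825001e-02  1.16356831e-04  1.17490350e-01] [-0.01498633 -0.03426687  0.01620502]
```

>>> {"name": "arm_command", "arguments": {"commands": [{"gripper": 0, "linear": [0, 0, 0.02], "twist": [0, 0, 0]}, {"gripper": 0, "linear": [0, 0, 0], "twist": [0, 0, 0]}]}}

```text
time: 8.32
position: [0.6461, -0.1963, 0.0754]
ee_rot: [-0.0, 0.576, 0.817, -0.0]
ft_force: [0.5, -0.5, -1.4]
grip_width: 0.0151
grip_force: 98.4
```

>>> {"name": "arm_command", "arguments": {"commands": [{"gripper": 0, "linear": [0, 0, 0.02], "twist": [0, 0, 0]}, {"gripper": 0, "linear": [0, 0, 0], "twist": [0, 0, 0]}]}}

```text
time: 8.57
position: [0.6462, -0.1963, 0.0744]
ee_rot: [-0.0, 0.576, 0.817, -0.0]
ft_force: [-0.3, -0.5, -0.8]
grip_width: 0.0156
grip_force: 98.4
```

```bash
python3 - <<'E'
from h import *
show();print(tip(),manip.state()['ft_torque'])
E
```

```text
t 8.575 [ 0.6462 -0.1963  0.0744] yaw 109.59 pitch -0.0 roll -0.0 F [-0.29 -0.47 -0.78] w 0.015636283176064723 98.40720176696777
[-7.32573170e-02  7.30685017e-05  1.15541418e-01] [ 0.01626898  0.00806925 -0.03614139]
```

>>> {"name": "arm_command", "arguments": {"commands": [{"gripper": 0, "linear": [0, 0, 0.02], "twist": [0, 0, 0]}, {"gripper": 0, "linear": [0, 0, 0], "twist": [0, 0, 0]}]}}

```text
time: 8.82
position: [0.6462, -0.1963, 0.0737]
ee_rot: [0.0, 0.576, 0.817, 0.0]
ft_force: [-0.2, 0.8, 0.3]
grip_width: 0.0154
grip_force: 98.6
```

>>> {"name": "arm_command", "arguments": {"commands": [{"gripper": 0, "linear": [0, 0, 0.02], "twist": [0, 0, 0]}, {"gripper": 0, "linear": [0, 0, 0], "twist": [0, 0, 0]}]}}

```text
time: 9.07
position: [0.6462, -0.1963, 0.0727]
ee_rot: [0.0, 0.576, 0.817, 0.0]
ft_force: [0.6, -0.5, 1.6]
grip_width: 0.0155
grip_force: 98.7
```

```bash
python3 - <<'E'
from h import *
show();print(tip(),manip.state()['ft_torque'])
E
```

```text
t 9.075 [ 0.6462 -0.1963  0.0727] yaw 109.59 pitch -0.01 roll 0.01 F [ 0.61 -0.55  1.65] w 0.01553376206898661 98.71365308761597
[-7.33149339e-02  1.85866092e-05  1.13824221e-01] [0.24199019 0.19565866 0.02501459]
```

Contact is felt at reported z ≈ 73.8 mm. I'll raise by 2 mm for mid-slot and slide in.

>>> {"name": "arm_command", "arguments": {"commands": [{"gripper": 0, "linear": [0, 0, -0.04], "twist": [0, 0, 0]}, {"gripper": 0, "linear": [0.1, 0, 0], "twist": [0, 0, 0]}, {"gripper": 0, "linear": [0.08, 0, 0], "twist": [0, 0, 0]}, {"gripper": 0, "linear": [0, 0, 0], "twist": [0, 0, 0]}]}}

```text
time: 9.57
position: [0.6429, -0.1872, 0.0743]
ee_rot: [-0.0, 0.576, 0.817, -0.0]
ft_force: [0.4, 0.3, -0.6]
grip_width: 0.0155
grip_force: 98.4
```

```bash
python3 - <<'E'
from h import *
show();print(tip(),manip.state()['ft_torque'],'along',manip.state()['ft_force'][:2]@D)
E
```

```text
t 9.575 [ 0.6429 -0.1872  0.0743] yaw 109.62 pitch 0.02 roll -0.02 F [ 0.37  0.34 -0.63] w 0.015515159458252485 98.4213638305664
[-0.06363006  0.00020115  0.11549138] [ 0.0231253   0.05699515 -0.00300428] along 0.19382838194849966
```

Tip should be at the skirt without contact. Continue in 2–3 mm steps until it stops at the wall.

>>> {"name": "arm_command", "arguments": {"commands": [{"gripper": 0, "linear": [0.05, 0, 0], "twist": [0, 0, 0]}, {"gripper": 0, "linear": [0, 0, 0], "twist": [0, 0, 0]}]}}

```text
time: 9.82
position: [0.6422, -0.1853, 0.0744]
ee_rot: [-0.0, 0.576, 0.817, -0.0]
ft_force: [-0.6, 0.2, -0.4]
grip_width: 0.0154
grip_force: 98.4
```

>>> {"name": "arm_command", "arguments": {"commands": [{"gripper": 0, "linear": [0.03, 0, 0], "twist": [0, 0, 0]}, {"gripper": 0, "linear": [0, 0, 0], "twist": [0, 0, 0]}]}}

```text
time: 10.07
position: [0.6418, -0.184, 0.0745]
ee_rot: [-0.0, 0.576, 0.817, -0.0]
ft_force: [-0.1, 0.8, 0.2]
grip_width: 0.0153
grip_force: 98.4
```

```bash
python3 - <<'E'
from h import *
show();print(tip(),manip.state()['ft_torque'],'along',manip.state()['ft_force'][:2]@D)
E
```

```text
t 10.075 [ 0.6418 -0.184   0.0745] yaw 109.6 pitch -0.0 roll -0.0 F [-0.11  0.82  0.18] w 0.015271136688695586 98.41623187065125
[-6.02297566e-02  8.27156715e-05  1.15584808e-01] [-0.05767182  0.00816163  0.02025415] along 0.813590574969759
```

>>> {"name": "arm_command", "arguments": {"commands": [{"gripper": 0, "linear": [0.03, 0, 0], "twist": [0, 0, 0]}, {"gripper": 0, "linear": [0, 0, 0], "twist": [0, 0, 0]}]}}

```text
time: 10.32
position: [0.6412, -0.1825, 0.0745]
ee_rot: [-0.0, 0.576, 0.817, -0.0]
ft_force: [0.5, 0.4, -1.2]
grip_width: 0.0152
grip_force: 98.4
```

>>> {"name": "arm_command", "arguments": {"commands": [{"gripper": 0, "linear": [0.03, 0, 0], "twist": [0, 0, 0]}, {"gripper": 0, "linear": [0, 0, 0], "twist": [0, 0, 0]}]}}

```text
time: 10.58
position: [0.6408, -0.1812, 0.0745]
ee_rot: [0.0, 0.576, 0.817, -0.0]
ft_force: [-0.3, -1.1, -0.6]
grip_width: 0.0151
grip_force: 98.4
```

```bash
python3 - <<'E'
from h import *
show();print(tip(),manip.state()['ft_torque'],'along',manip.state()['ft_force'][:2]@D)
E
```

```text
t 10.575 [ 0.6408 -0.1812  0.0745] yaw 109.6 pitch -0.01 roll 0.0 F [-0.34 -1.06 -0.55] w 0.015095036220009165 98.4171724319458
[-5.72576758e-02  8.61234333e-05  1.15619858e-01] [ 0.02506448 -0.02063418 -0.01965489] along -0.8822915850424942
```

>>> {"name": "arm_command", "arguments": {"commands": [{"gripper": 0, "linear": [0.03, 0, 0], "twist": [0, 0, 0]}, {"gripper": 0, "linear": [0, 0, 0], "twist": [0, 0, 0]}]}}

```text
time: 10.82
position: [0.6409, -0.1811, 0.0749]
ee_rot: [0.001, 0.576, 0.817, -0.001]
ft_force: [1.3, -3.0, 0.0]
grip_width: 0.0152
grip_force: 98.4
```

```bash
python3 - <<'E'
from h import *
show();t=tip();print(t,manip.state()['ft_torque'],'along',manip.state()['ft_force'][:2]@D)
p0,R0=cur();a0=0
f=np.array([*(O-.080*D),.1145])  # fulcrum
for L in(5,10,15,20,25,30,35):
    Q=R0*Rn.from_euler('y',L,degrees=True); a=f+(Q*R0.inv()).apply(p0-f); Qp=R0*Rn.from_euler('y',L-5,degrees=True); pp=f+(Qp*R0.inv()).apply(p0-f)
    print(L,Qp.inv().apply(a-pp)/.05,a)
E
```

```text
t 10.825 [ 0.6409 -0.1811  0.0749] yaw 109.61 pitch -0.15 roll 0.03 F [ 1.25 -2.95  0.05] w 0.015209020690782511 98.41099977493286
[-5.70474040e-02  3.20823952e-05  1.15601477e-01] [-0.69790042 -0.14881888  0.05283909] along -3.200655711024875
5 [ 7.81438571e-02 -8.25537811e-16  1.92277176e-01] [ 0.63957959 -0.17739224  0.06523476]
10 [7.81438571e-02 4.07552077e-16 1.92277176e-01] [ 0.63800443 -0.17295792  0.05598553]
15 [7.81438571e-02 7.18061025e-17 1.92277176e-01] [ 0.63616452 -0.16778119  0.04718164]
20 [7.81438571e-02 7.69588509e-17 1.92277176e-01] [ 0.63407386 -0.16190143  0.03889008]
25 [7.81438571e-02 2.39667615e-16 1.92277176e-01] [ 0.63174835 -0.1553634   0.03117395]
30 [ 7.81438571e-02 -6.53982907e-16  1.92277176e-01] [ 0.62920571 -0.14821685  0.02409199]
35 [7.81438571e-02 6.80659381e-17 1.92277176e-01] [ 0.62646527 -0.14051617  0.01769808]
```

Wall reached (estimated −57 mm, expected −58). I'll back off slightly and lever about the ledge edge.

>>> {"name": "arm_command", "arguments": {"commands": [{"gripper": 0, "linear": [-0.04, 0, 0.01], "twist": [0, 0, 0]}, {"gripper": 0, "linear": [0.04, 0, 0.1], "twist": [0, 0.5, 0]}, {"gripper": 0, "linear": [0.04, 0, 0.1], "twist": [0, 0.5, 0]}, {"gripper": 0, "linear": [0.04, 0, 0.1], "twist": [0, 0.5, 0]}, {"gripper": 0, "linear": [0.04, 0, 0.1], "twist": [0, 0.5, 0]}]}}

```text
time: 11.45
position: [0.6377, -0.1726, 0.0541]
ee_rot: [-0.073, 0.574, 0.814, 0.051]
ft_force: [0.3, 0.9, 0.6]
grip_width: 0.0154
grip_force: 98.6
```

>>> {"name": "arm_command", "arguments": {"commands": [{"gripper": 0, "linear": [0.04, 0, 0.1], "twist": [0, 0.5, 0]}, {"gripper": 0, "linear": [0.04, 0, 0.1], "twist": [0, 0.5, 0]}, {"gripper": 0, "linear": [0.04, 0, 0.1], "twist": [0, 0.5, 0]}, {"gripper": 0, "linear": [0.04, 0, 0.1], "twist": [0, 0.5, 0]}]}}

```text
time: 11.95
position: [0.6339, -0.1613, 0.037]
ee_rot: [-0.143, 0.568, 0.805, 0.101]
ft_force: [0.7, -1.6, 2.8]
grip_width: 0.0152
grip_force: 98.9
```

```bash
python3 - <<'E'
from h import *
show();t=tip();print(t,manip.state()['ft_torque'],'along',manip.state()['ft_force'][:2]@D)
E
```

```text
t 11.95 [ 0.6339 -0.1613  0.037 ] yaw 109.6 pitch 20.11 roll 0.03 F [ 0.66 -1.59  2.78] w 0.0152131211642665 98.88805747032166
[-5.85693243e-02 -6.00285942e-05  1.22057581e-01] [-0.14139777 -0.05288647 -0.02487797] along -1.7178110766552794
```

>>> {"name": "arm_command", "arguments": {"commands": [{"gripper": 0, "linear": [0.04, 0, 0.1], "twist": [0, 0.5, 0]}, {"gripper": 0, "linear": [0.04, 0, 0.1], "twist": [0, 0.5, 0]}, {"gripper": 0, "linear": [0.04, 0, 0.1], "twist": [0, 0.5, 0]}]}}

```text
time: 12.32
position: [0.6301, -0.1508, 0.025]
ee_rot: [-0.195, 0.56, 0.793, 0.138]
ft_force: [1.1, -2.5, 0.6]
grip_width: 0.0155
grip_force: 98.8
```

>>> {"name": "arm_command", "arguments": {"commands": [{"gripper": 0, "linear": [0.04, 0, 0.1], "twist": [0, 0.5, 0]}, {"gripper": 0, "linear": [0.04, 0, 0.1], "twist": [0, 0.5, 0]}]}}

```text
time: 12.58
position: [0.6269, -0.1426, 0.0182]
ee_rot: [-0.23, 0.553, 0.784, 0.162]
ft_force: [0.6, -2.5, 0.6]
grip_width: 0.0153
grip_force: 98.8
```

```bash
python3 - <<'E'
from h import *
show();t=tip();print(t,manip.state()['ft_torque'],'along',manip.state()['ft_force'][:2]@D)
E
```

```text
t 12.575 [ 0.6269 -0.1426  0.0182] yaw 109.58 pitch 32.67 roll -0.02 F [ 0.62 -2.46  0.61] w 0.015341725258753826 98.83673787117004
[-0.05980265  0.00019628  0.12568639] [-0.18313481 -0.14416745 -0.03515984] along -2.524352311388822
```

```bash
cat > lidchk.py <<'E'
from h import *
import shutil,os
for n in('scene','side'):
    if not os.path.exists(f'pics/{n}0.npz'): shutil.copy(f'pics/{n}.npz',f'pics/{n}0.npz')
for n in('scene','side'):
    a=np.load(f'pics/{n}0.npz')['frame'];b=grab(n)['frame']
    for nm,X in(('front',[-.055,0]),('panel',[0,0]),('rear',[.055,0])):
        w=np.array([*(O+X[0]*D),.134 if nm!='panel' else .148]);u,v=proj(n,w).round().astype(int)
        T=a[v-12:v+12,u-14:u+14];S=b[v-24:v+24,u-26:u+26]
        r=cv2.matchTemplate(S,T,cv2.TM_CCOEFF_NORMED);_,m,_,l=cv2.minMaxLoc(r)
        e=proj(n,w+[0,0,.01])-proj(n,w)
        print(n,nm,np.array(l)-12,round(m,3),'10mm up =',e.round(1))
E
python3 lidchk.py
```

```text
scene front [ 1 -2] 0.974 10mm up = [-0.1 -2. ]
scene panel [ 1 -2] 0.899 10mm up = [-0.  -2.1]
scene rear [0 0] 0.974 10mm up = [ 0.  -2.1]
side front [ 5 -3] 0.948 10mm up = [ 0.1 -2.7]
side panel [ 0 -3] 0.856 10mm up = [ 0.1 -2.8]
side rear [ 0 -1] 0.93 10mm up = [ 0.1 -2.8]
```

Front edge has risen about 10 mm in both views, the rear not. A little more lever, then withdraw along the blade.

>>> {"name": "arm_command", "arguments": {"commands": [{"gripper": 0, "linear": [0.03, 0, 0.1], "twist": [0, 0.5, 0]}, {"gripper": 0, "linear": [0.03, 0, 0.1], "twist": [0, 0.5, 0]}, {"gripper": 0, "linear": [0, 0, 0], "twist": [0, 0, 0]}]}}

```text
time: 13.05
position: [0.6239, -0.1349, 0.0112]
ee_rot: [-0.264, 0.546, 0.773, 0.186]
ft_force: [0.9, -2.4, 3.4]
grip_width: 0.0154
grip_force: 99.0
```

>>> {"name": "arm_command", "arguments": {"commands": [{"gripper": 0, "linear": [-0.1, 0, 0], "twist": [0, -0.2, 0]}, {"gripper": 0, "linear": [-0.2, 0, 0], "twist": [0, -0.2, 0]}, {"gripper": 0, "linear": [-0.3, 0, 0], "twist": [0, -0.2, 0]}, {"gripper": 0, "linear": [-0.4, 0, -0.2], "twist": [0, -1, 0]}, {"gripper": 0, "linear": [-0.3, 0, -0.5], "twist": [0, -1, 0]}]}}

```text
time: 13.68
position: [0.6478, -0.2025, 0.0051]
ee_rot: [-0.173, 0.563, 0.799, 0.121]
ft_force: [-0.3, -0.4, -0.7]
grip_width: 0.0157
grip_force: 98.4
```

```bash
python3 lidchk.py; python3 - <<'E'
from h import *
show();print(tip())
d=np.array([np.cos(np.radians(70.)),np.sin(np.radians(70.))])
plan([.565,-.297,.03],R_of(70.),8)
E
```

```text
scene front [ 1 -2] 0.97 10mm up = [-0.1 -2. ]
scene panel [ 1 -2] 0.898 10mm up = [-0.  -2.1]
scene rear [0 0] 0.974 10mm up = [ 0.  -2.1]
side front [ 3 -3] 0.951 10mm up = [ 0.1 -2.7]
side panel [ 0 -3] 0.843 10mm up = [ 0.1 -2.8]
side rear [ 0 -1] 0.93 10mm up = [ 0.1 -2.8]
t 13.775 [ 0.6506 -0.2038  0.0086] yaw 109.76 pitch 24.09 roll 0.25 F [ 0.4  -0.36  0.13] w 0.015322075093281316 98.41468334197998
[-0.1103429  -0.00115939  0.10120491]
n 8 twist [-0.2  -0.58  0.98]
[-0.112 -0.28  -0.11 ]
[-0.141 -0.267 -0.109]
[-0.169 -0.252 -0.105]
[-0.195 -0.234 -0.1  ]
[-0.219 -0.215 -0.094]
[-0.241 -0.194 -0.086]
[-0.261 -0.171 -0.076]
[-0.278 -0.147 -0.066]
```

The lid stays up with the knife out. Now I lay the knife back where it was.

>>> {"name": "arm_command", "arguments": {"commands": [{"gripper": 0, "linear": [-0.11, -0.28, -0.11], "twist": [-0.2, -0.58, 0.98]}, {"gripper": 0, "linear": [-0.14, -0.27, -0.11], "twist": [-0.2, -0.58, 0.98]}, {"gripper": 0, "linear": [-0.17, -0.25, -0.1], "twist": [-0.2, -0.58, 0.98]}, {"gripper": 0, "linear": [-0.195, -0.234, -0.1], "twist": [-0.2, -0.58, 0.98]}, {"gripper": 0, "linear": [-0.22, -0.215, -0.09], "twist": [-0.2, -0.58, 0.98]}]}}

```text
time: 14.4
position: [0.5936, -0.2604, 0.0177]
ee_rot: [-0.07, 0.738, 0.67, 0.045]
ft_force: [-0.5, 0.0, -0.2]
grip_width: 0.0157
grip_force: 98.4
```

>>> {"name": "arm_command", "arguments": {"commands": [{"gripper": 0, "linear": [-0.24, -0.194, -0.09], "twist": [-0.2, -0.58, 0.98]}, {"gripper": 0, "linear": [-0.26, -0.17, -0.08], "twist": [-0.2, -0.58, 0.98]}, {"gripper": 0, "linear": [-0.28, -0.15, -0.07], "twist": [-0.2, -0.58, 0.98]}, {"gripper": 0, "linear": [0, 0, 0], "twist": [0, 0, 0]}]}}

```text
time: 14.9
position: [0.5614, -0.2946, 0.0268]
ee_rot: [-0.006, 0.819, 0.573, -0.002]
ft_force: [-0.7, -0.8, -0.2]
grip_width: 0.015
grip_force: 98.4
```

```bash
python3 - <<'E'
from h import *
show();plan([.565,-.297,-.031],R_of(70.),3)
E
```

```text
t 14.9 [ 0.5614 -0.2946  0.0268] yaw 69.97 pitch 0.18 roll -0.69 F [-0.67 -0.75 -0.17] w 0.01502897251240551 98.38577270507812
n 3 twist [-0.05 -0.01 -0.  ]
[-0.008  0.032  0.385]
[-0.008  0.031  0.385]
[-0.008  0.029  0.385]
```

>>> {"name": "arm_command", "arguments": {"commands": [{"gripper": 0, "linear": [-0.01, 0.03, 0.38], "twist": [-0.05, 0, 0]}, {"gripper": 0, "linear": [-0.01, 0.03, 0.38], "twist": [-0.05, 0, 0]}, {"gripper": 0, "linear": [-0.01, 0.03, 0.3], "twist": [-0.05, 0, 0]}, {"gripper": 0, "linear": [0, 0, 0.04], "twist": [0, 0, 0]}, {"gripper": 0, "linear": [0, 0, 0], "twist": [0, 0, 0]}]}}

```text
time: 15.52
position: [0.5664, -0.2987, -0.0276]
ee_rot: [0.001, 0.82, 0.573, 0.002]
ft_force: [0.3, -0.5, 0.1]
grip_width: 0.0154
grip_force: 98.4
```

>>> {"name": "arm_command", "arguments": {"commands": [{"gripper": 0, "linear": [0, 0, 0.03], "twist": [0, 0, 0]}, {"gripper": 0, "linear": [0, 0, 0], "twist": [0, 0, 0]}]}}

```text
time: 15.78
position: [0.5665, -0.2988, -0.0285]
ee_rot: [0.001, 0.82, 0.573, 0.002]
ft_force: [0.3, -0.3, -0.2]
grip_width: 0.015
grip_force: 98.4
```

>>> {"name": "arm_command", "arguments": {"commands": [{"gripper": 0, "linear": [0, 0, 0.03], "twist": [0, 0, 0]}, {"gripper": 0, "linear": [0, 0, 0], "twist": [0, 0, 0]}]}}

```text
time: 16.02
position: [0.5661, -0.2986, -0.0305]
ee_rot: [0.001, 0.82, 0.573, 0.002]
ft_force: [0.5, 1.1, -0.3]
grip_width: 0.0154
grip_force: 98.4
```

>>> {"name": "arm_command", "arguments": {"commands": [{"gripper": 0, "linear": [0, 0, 0.03], "twist": [0, 0, 0]}, {"gripper": 0, "linear": [0, 0, 0], "twist": [0, 0, 0]}]}}

```text
time: 16.27
position: [0.566, -0.2985, -0.0323]
ee_rot: [0.001, 0.82, 0.573, 0.002]
ft_force: [-0.2, -0.2, -0.4]
grip_width: 0.0153
grip_force: 98.4
```

>>> {"name": "arm_command", "arguments": {"commands": [{"gripper": 0, "linear": [0, 0, 0.02], "twist": [0, 0, 0]}, {"gripper": 0, "linear": [0, 0, 0], "twist": [0, 0, 0]}]}}

```text
time: 16.52
position: [0.5662, -0.2987, -0.0331]
ee_rot: [0.001, 0.82, 0.573, 0.002]
ft_force: [-0.4, 0.7, -1.3]
grip_width: 0.0152
grip_force: 98.6
```

```bash
python3 - <<'E'
from h import *
show();print(manip.state()['ft_torque'])
E
```

```text
t 16.525 [ 0.5662 -0.2987 -0.0331] yaw 69.87 pitch 0.11 roll 0.2 F [-0.39  0.73 -1.28] w 0.015185041614802395 98.58124136924744
[-0.04439231  0.017602    0.03764262]
```

>>> {"name": "arm_command", "arguments": {"commands": [{"gripper": 25, "linear": [0, 0, 0], "twist": [0, 0, 0]}, {"gripper": 40, "linear": [0, 0, 0], "twist": [0, 0, 0]}, {"gripper": 50, "linear": [0, 0, -0.2], "twist": [0, 0, 0]}, {"gripper": 60, "linear": [0, 0, -0.8], "twist": [0, 0, 0]}, {"gripper": 72, "linear": [0, 0, -1], "twist": [0, 0, 0]}]}}

```text
time: 17.15
position: [0.5651, -0.2983, 0.0675]
ee_rot: [-0.0, 0.82, 0.573, 0.001]
ft_force: [0.2, -0.6, 0.2]
grip_width: 0.0716
grip_force: 0.0
```

>>> {"name": "arm_command", "arguments": {"commands": [{"gripper": 72, "linear": [0, 0, -1], "twist": [0, 0, 0]}, {"gripper": 72, "linear": [0, 0, -0.8], "twist": [0, 0, 0]}, {"gripper": 72, "linear": [0, 0, 0], "twist": [0, 0, 0]}]}}

```text
time: 17.52
position: [0.5678, -0.3003, 0.1621]
ee_rot: [0.005, 0.82, 0.573, 0.004]
ft_force: [-0.6, -0.2, -0.2]
grip_width: 0.0716
grip_force: 0.0
```

```bash
cat >> h.py <<'E'
def panel_tcp(d,pitch=-5.3):  # TCP d (m) below panel top centre along the tool axis
    R=R_of(YAW,pitch); c=np.array([*(O+.003*D),.154]); return c+d*R.as_matrix()[:,2],R
E
python3 - <<'E'
from h import *
show();p,R=panel_tcp(.015);print(p);plan(p,R,10)
E
```

```text
t 17.525 [ 0.5678 -0.3003  0.1621] yaw 69.88 pitch -0.02 roll 0.73 F [-0.62 -0.24 -0.17] w 0.07160005307898583 0.0
[0.57596109 0.00152184 0.13906413]
n 10 twist [-0.02 -0.1  -0.79]
[ 0.572 -0.193  0.043]
[ 0.585 -0.153  0.038]
[ 0.594 -0.112  0.033]
[ 0.601 -0.071  0.028]
[ 0.604 -0.029  0.023]
[0.605 0.013 0.018]
[0.603 0.054 0.013]
[0.598 0.096 0.008]
[0.59  0.137 0.003]
[ 0.579  0.177 -0.002]
```

>>> {"name": "arm_command", "arguments": {"commands": [{"gripper": 72, "linear": [0.57, -0.19, 0.04], "twist": [-0.02, -0.1, -0.79]}, {"gripper": 72, "linear": [0.585, -0.15, 0.04], "twist": [-0.02, -0.1, -0.79]}, {"gripper": 72, "linear": [0.594, -0.11, 0.03], "twist": [-0.02, -0.1, -0.79]}, {"gripper": 72, "linear": [0.6, -0.07, 0.03], "twist": [-0.02, -0.1, -0.79]}, {"gripper": 72, "linear": [0.604, -0.03, 0.02], "twist": [-0.02, -0.1, -0.79]}]}}

```text
time: 18.15
position: [0.5689, -0.1468, 0.1453]
ee_rot: [0.016, 0.708, 0.705, -0.014]
ft_force: [-0.1, -0.2, 0.4]
grip_width: 0.0718
grip_force: 0.0
```

>>> {"name": "arm_command", "arguments": {"commands": [{"gripper": 72, "linear": [0.605, 0.01, 0.02], "twist": [-0.02, -0.1, -0.79]}, {"gripper": 72, "linear": [0.6, 0.054, 0.01], "twist": [-0.02, -0.1, -0.79]}, {"gripper": 72, "linear": [0.6, 0.1, 0.01], "twist": [-0.02, -0.1, -0.79]}, {"gripper": 72, "linear": [0.59, 0.137, 0], "twist": [-0.02, -0.1, -0.79]}, {"gripper": 72, "linear": [0.58, 0.18, 0], "twist": [-0.02, -0.1, -0.79]}]}}

```text
time: 18.77
position: [0.5733, 0.0039, 0.1342]
ee_rot: [0.032, 0.576, 0.816, -0.029]
ft_force: [-0.3, -0.5, -0.0]
grip_width: 0.0721
grip_force: 0.0
```

>>> {"name": "arm_command", "arguments": {"commands": [{"gripper": 72, "linear": [0, 0, 0], "twist": [0, 0, 0]}]}}

```text
time: 18.9
position: [0.5731, 0.0049, 0.1341]
ee_rot: [0.032, 0.576, 0.816, -0.029]
ft_force: [-0.0, -0.8, 0.6]
grip_width: 0.072
grip_force: 0.0
```

```bash
python3 - <<'E'
from h import *
show();p,R=panel_tcp(.045);plan(p,R,4)
a=grab('wrist')['frame'];b=grab('side')['frame'][150:270,220:330]
o=np.zeros((480,800,3),np.uint8);o[:384,:512]=a;o[:314,512:]=cv2.resize(b,(288,314),interpolation=cv2.INTER_CUBIC)
cv2.imwrite('pics/k.png',o)
p,R=cur();print([proj('wrist',p+R.apply(v)).round(1) for v in([0,0,.0],[0,0,.01],[0,.028,-.0],[0,-.028,0])])
E
```

```text
t 18.9 [0.5731 0.0049 0.1341] yaw 109.59 pitch -4.9 roll -0.63 F [-0.04 -0.82  0.61] w 0.07198311027840243 0.0
n 4 twist [-0.03 -0.02  0.  ]
[-0.024  0.009  0.127]
[-0.024  0.009  0.127]
[-0.024  0.009  0.127]
[-0.023  0.008  0.127]
[array([256.4, 232.8]), array([256.5, 225.7]), array([305.4, 232.9]), array([207.5, 232.7])]
```

View pics/k.png

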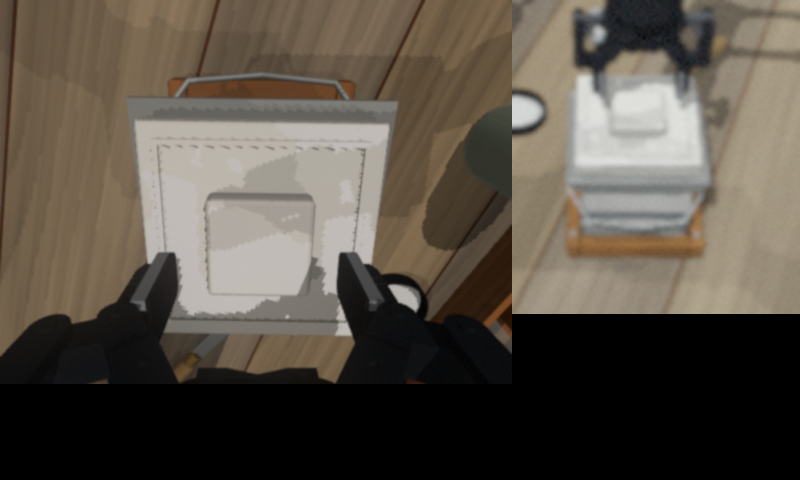

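Wrist view: the panel top spans about (206,200) to (313,296), midway between the fingertips at columns 175 and 340. Compute its centre and go down.

```bash
python3 - <<'E'
from h import *
q=[ray('wrist',u,v,z) for u,v,z in((206,203,.1515),(315,203,.1515),(309,296,.1565),(208,295,.1565))]
c=np.mean(q,0);print(c,[np.linalg.norm(q[i]-q[i-1]).round(4) for i in range(4)],'model',panel_tcp(0)[0])
p,R=cur();print('panel centre in tool frame',R.inv().apply(c-p))
E
```

```text
[0.57525539 0.0035551  0.154     ] [np.float64(0.0533), np.float64(0.054), np.float64(0.0537), np.float64(0.055)] model [0.57549858 0.00282792 0.154     ]
panel centre in tool frame [-0.00149653  0.00154897 -0.01934658]
```

>>> {"name": "arm_command", "arguments": {"commands": [{"gripper": 72, "linear": [-0.03, 0.03, 0.2], "twist": [0.1, 0, 0]}, {"gripper": 72, "linear": [0, 0, 0.16], "twist": [0.03, 0, 0]}, {"gripper": 72, "linear": [0, 0, 0.1], "twist": [0, 0, 0]}, {"gripper": 72, "linear": [0, 0, 0.06], "twist": [0, 0, 0]}, {"gripper": 72, "linear": [0, 0, 0], "twist": [0, 0, 0]}]}}

```text
time: 19.62
position: [0.5764, -0.0004, 0.1092]
ee_rot: [0.029, 0.578, 0.815, -0.034]
ft_force: [0.1, -0.3, 0.5]
grip_width: 0.0721
grip_force: 0.0
```

>>> {"name": "arm_command", "arguments": {"commands": [{"gripper": 70, "linear": [0, 0, 0.04], "twist": [0, 0, 0]}, {"gripper": 66, "linear": [0, 0, 0], "twist": [0, 0, 0]}]}}

```text
time: 19.88
position: [0.5766, -0.0004, 0.1075]
ee_rot: [0.03, 0.578, 0.815, -0.033]
ft_force: [0.6, 0.7, 0.4]
grip_width: 0.0661
grip_force: 0.0
```

```bash
python3 - <<'E'
from h import *
show();p,R=cur();print(R.inv().apply(np.array([.5753,.0032,.154])-p))
E
```

```text
t 19.875 [ 5.766e-01 -4.000e-04  1.075e-01] yaw 109.42 pitch -4.99 roll -1.15 F [0.63 0.72 0.39] w 0.06609900535506295 0.0
[-0.00021977 -0.00092246 -0.04661458]
```

>>> {"name": "arm_command", "arguments": {"commands": [{"gripper": 66, "linear": [0, 0, 0.04], "twist": [-0.23, 0, 0]}, {"gripper": 66, "linear": [0, 0, 0], "twist": [0, 0, 0]}]}}

```text
time: 20.12
position: [0.5758, -0.0007, 0.1054]
ee_rot: [0.035, 0.577, 0.815, -0.025]
ft_force: [-0.4, -0.3, -0.4]
grip_width: 0.0662
grip_force: 0.0
```

>>> {"name": "arm_command", "arguments": {"commands": [{"gripper": 66, "linear": [0, 0, 0.03], "twist": [0, 0, 0]}, {"gripper": 66, "linear": [0, 0, 0], "twist": [0, 0, 0]}]}}

```text
time: 20.38
position: [0.5766, -0.0008, 0.1039]
ee_rot: [0.035, 0.577, 0.815, -0.025]
ft_force: [0.4, -0.3, 0.8]
grip_width: 0.066
grip_force: 0.0
```

>>> {"name": "arm_command", "arguments": {"commands": [{"gripper": 62, "linear": [0, 0, 0.02], "twist": [0, 0, 0]}, {"gripper": 62, "linear": [0, 0, 0], "twist": [0, 0, 0]}]}}

```text
time: 20.62
position: [0.5766, -0.0008, 0.1028]
ee_rot: [0.035, 0.577, 0.815, -0.025]
ft_force: [0.5, -0.0, 0.6]
grip_width: 0.0618
grip_force: 0.0
```

```bash
python3 - <<'E'
from h import *
show();p,R=cur();print(R.inv().apply(np.array([.5753,.0032,.154])-p))
E
```

```text
t 20.625 [ 0.5766 -0.0008  0.1028] yaw 109.42 pitch -4.98 roll -0.03 F [ 0.52 -0.03  0.58] w 0.0617877352149569 0.0
[-2.34560235e-04  8.11001585e-05 -5.13435494e-02]
```

>>> {"name": "arm_command", "arguments": {"commands": [{"gripper": 50, "linear": [0, 0, 0], "twist": [0, 0, 0]}, {"gripper": 40, "linear": [0, 0, 0], "twist": [0, 0, 0]}, {"gripper": 40, "linear": [0, 0, 0], "twist": [0, 0, 0]}], "force": 70}}

```text
time: 21.0
position: [0.5767, -0.0008, 0.1034]
ee_rot: [0.036, 0.577, 0.815, -0.025]
ft_force: [-0.3, 0.9, 4.9]
grip_width: 0.0544
grip_force: 73.3
```

>>> {"name": "arm_command", "arguments": {"commands": [{"gripper": 40, "linear": [0, 0, -0.08], "twist": [0, 0, 0]}, {"gripper": 40, "linear": [0, 0, -0.08], "twist": [0, 0, 0]}, {"gripper": 40, "linear": [0, 0, -0.08], "twist": [0, 0, 0]}, {"gripper": 40, "linear": [0, 0, 0], "twist": [0, 0, 0]}]}}

```text
time: 21.5
position: [0.5766, 0.0002, 0.1154]
ee_rot: [0.036, 0.577, 0.815, -0.025]
ft_force: [-0.3, -0.1, -1.2]
grip_width: 0.0543
grip_force: 75.1
```

>>> {"name": "arm_command", "arguments": {"commands": [{"gripper": 40, "linear": [0, 0, -0.3], "twist": [0, 0, 0]}, {"gripper": 40, "linear": [0, 0, -0.4], "twist": [0, 0, 0]}, {"gripper": 40, "linear": [0, 0, -0.3], "twist": [0, 0, 0]}, {"gripper": 40, "linear": [0, 0, 0], "twist": [0, 0, 0]}]}}

```text
time: 22.0
position: [0.576, 0.0043, 0.1666]
ee_rot: [0.037, 0.577, 0.815, -0.024]
ft_force: [-0.6, 0.3, -0.7]
grip_width: 0.0536
grip_force: 75.2
```

```bash
python3 - <<'E'
from h import *
show()
# lid origin in tool frame, from grasp: TCP (.5767,-.0008,.1034); panel centre (.5753,.0032,.154) tilt 5.3deg
a=np.load('pics/side0.npz')['frame'];b=grab('side')['frame'];u,v=proj('side',[*O,.134]).astype(int)
T=a[v-12:v+30,u-25:u+25];r=cv2.matchTemplate(b[v-70:v+60,u-50:u+50],T,cv2.TM_CCOEFF_NORMED);_,m,_,l=cv2.minMaxLoc(r);print('shift',l[0]-25,l[1]-58,m,'expected for 56mm',proj('side',[*O,.190])-proj('side',[*O,.134]))
plan([.4825,.368,.162],R_of(YAW,0),12)
E
```

```text
t 22.0 [0.576  0.0043 0.1666] yaw 109.4 pitch -5.06 roll 0.18 F [-0.55  0.26 -0.67] w 0.05362182642051834 75.1672375202179
shift -10 -16 0.6587926745414734 expected for 56mm [  0.77025568 -15.7046473 ]
n 12 twist [ 0.    0.08 -0.  ]
[ 0.621  0.056 -0.049]
[ 0.621  0.056 -0.044]
[ 0.622  0.056 -0.04 ]
[ 0.622  0.056 -0.035]
[ 0.622  0.056 -0.031]
[ 0.622  0.056 -0.026]
[ 0.623  0.056 -0.022]
[ 0.623  0.056 -0.017]
[ 0.623  0.056 -0.012]
[ 0.623  0.057 -0.008]
[ 0.623  0.057 -0.003]
[0.623 0.057 0.001]
```

The lid is off and rising with the gripper. Carry it to the tile while levelling it.

>>> {"name": "arm_command", "arguments": {"commands": [{"gripper": 40, "linear": [0.62, 0.056, -0.05], "twist": [0, 0.08, 0]}, {"gripper": 40, "linear": [0.62, 0.056, -0.045], "twist": [0, 0.08, 0]}, {"gripper": 40, "linear": [0.62, 0.056, -0.04], "twist": [0, 0.08, 0]}, {"gripper": 40, "linear": [0.62, 0.056, -0.035], "twist": [0, 0.08, 0]}, {"gripper": 40, "linear": [0.62, 0.056, -0.03], "twist": [0, 0.08, 0]}]}}

```text
time: 22.68
position: [0.5355, 0.1561, 0.1624]
ee_rot: [0.02, 0.578, 0.816, -0.016]
ft_force: [0.4, 0.5, -1.4]
grip_width: 0.0536
grip_force: 75.1
```

>>> {"name": "arm_command", "arguments": {"commands": [{"gripper": 40, "linear": [0.62, 0.056, -0.026], "twist": [0, 0.08, 0]}, {"gripper": 40, "linear": [0.62, 0.056, -0.02], "twist": [0, 0.08, 0]}, {"gripper": 40, "linear": [0.62, 0.056, -0.02], "twist": [0, 0.08, 0]}, {"gripper": 40, "linear": [0.62, 0.056, -0.01], "twist": [0, 0.08, 0]}, {"gripper": 40, "linear": [0.62, 0.056, -0.01], "twist": [0, 0.08, 0]}]}}

```text
time: 23.3
position: [0.4972, 0.3069, 0.1607]
ee_rot: [0.006, 0.578, 0.816, -0.006]
ft_force: [0.4, 0.3, -0.6]
grip_width: 0.0542
grip_force: 75.1
```

>>> {"name": "arm_command", "arguments": {"commands": [{"gripper": 40, "linear": [0.62, 0.056, 0], "twist": [0, 0.08, 0]}, {"gripper": 40, "linear": [0.62, 0.056, 0], "twist": [0, 0.08, 0]}, {"gripper": 40, "linear": [0, 0, 0], "twist": [0, 0, 0]}]}}

```text
time: 23.68
position: [0.4817, 0.3679, 0.1598]
ee_rot: [0.001, 0.577, 0.817, -0.002]
ft_force: [-0.8, 0.2, -1.0]
grip_width: 0.0543
grip_force: 75.1
```

```bash
python3 - <<'E'
from h import *
show();plan([.4825,.368,.0],R_of(YAW,0),5)
E
```

```text
t 23.675 [0.4817 0.3679 0.1598] yaw 109.55 pitch -0.18 roll -0.12 F [-0.77  0.17 -0.99] w 0.05433305590875323 75.11540651321411
n 5 twist [-0.    0.01  0.  ]
[0.001 0.004 0.639]
[0.001 0.004 0.639]
[0.    0.004 0.639]
[-0.     0.004  0.639]
[-0.     0.003  0.639]
```

>>> {"name": "arm_command", "arguments": {"commands": [{"gripper": 40, "linear": [0, 0, 0.6], "twist": [0, 0, 0]}, {"gripper": 40, "linear": [0, 0, 0.8], "twist": [0, 0, 0]}, {"gripper": 40, "linear": [0, 0, 0.8], "twist": [0, 0, 0]}, {"gripper": 40, "linear": [0, 0, 0.5], "twist": [0, 0, 0]}, {"gripper": 40, "linear": [0, 0, 0.2], "twist": [0, 0, 0]}]}}

```text
time: 24.3
position: [0.4818, 0.3643, 0.0138]
ee_rot: [0.001, 0.578, 0.816, -0.003]
ft_force: [-0.2, -0.2, -0.5]
grip_width: 0.0539
grip_force: 75.1
```

>>> {"name": "arm_command", "arguments": {"commands": [{"gripper": 40, "linear": [0, 0, 0.1], "twist": [0, 0, 0]}, {"gripper": 40, "linear": [0, 0, 0.04], "twist": [0, 0, 0]}, {"gripper": 40, "linear": [0, 0, 0.04], "twist": [0, 0, 0]}, {"gripper": 40, "linear": [0, 0, 0], "twist": [0, 0, 0]}]}}

```text
time: 24.8
position: [0.4832, 0.3663, 0.0075]
ee_rot: [0.001, 0.578, 0.816, -0.001]
ft_force: [-0.1, -0.1, -0.9]
grip_width: 0.0541
grip_force: 75.1
```

```bash
python3 - <<'E'
from h import *
show()
E
```

```text
t 24.8 [0.4832 0.3663 0.0075] yaw 109.42 pitch -0.17 roll 0.04 F [-0.09 -0.08 -0.88] w 0.05408028586344039 75.10923743247986
```

>>> {"name": "arm_command", "arguments": {"commands": [{"gripper": 40, "linear": [0.03, 0, 0.12], "twist": [0, 0, 0]}, {"gripper": 40, "linear": [0, 0, 0.1], "twist": [0, 0, 0]}, {"gripper": 40, "linear": [0, 0, 0.04], "twist": [0, 0, 0]}, {"gripper": 40, "linear": [0, 0, 0], "twist": [0, 0, 0]}]}}

```text
time: 25.3
position: [0.4822, 0.3674, -0.0064]
ee_rot: [0.001, 0.578, 0.816, -0.001]
ft_force: [0.4, -0.2, -0.9]
grip_width: 0.0539
grip_force: 75.1
```

>>> {"name": "arm_command", "arguments": {"commands": [{"gripper": 40, "linear": [0, 0, 0.03], "twist": [0, 0, 0]}, {"gripper": 40, "linear": [0, 0, 0], "twist": [0, 0, 0]}]}}

```text
time: 25.55
position: [0.4825, 0.3675, -0.0076]
ee_rot: [0.001, 0.578, 0.816, -0.001]
ft_force: [0.2, -0.1, -0.4]
grip_width: 0.0546
grip_force: 75.1
```

>>> {"name": "arm_command", "arguments": {"commands": [{"gripper": 40, "linear": [0, 0, 0.03], "twist": [0, 0, 0]}, {"gripper": 40, "linear": [0, 0, 0], "twist": [0, 0, 0]}]}}

```text
time: 25.8
position: [0.4824, 0.3675, -0.0091]
ee_rot: [0.001, 0.578, 0.816, -0.001]
ft_force: [-0.7, 0.4, -1.6]
grip_width: 0.0541
grip_force: 75.1
```

>>> {"name": "arm_command", "arguments": {"commands": [{"gripper": 40, "linear": [0, 0, 0.02], "twist": [0, 0, 0]}, {"gripper": 40, "linear": [0, 0, 0], "twist": [0, 0, 0]}]}}

```text
time: 26.05
position: [0.4826, 0.3674, -0.0097]
ee_rot: [0.001, 0.578, 0.816, -0.001]
ft_force: [-0.2, -1.3, 1.6]
grip_width: 0.0539
grip_force: 75.5
```

>>> {"name": "arm_command", "arguments": {"commands": [{"gripper": 40, "linear": [0, 0, 0.01], "twist": [0, 0, 0]}, {"gripper": 40, "linear": [0, 0, 0], "twist": [0, 0, 0]}], "force": 25}}

```text
time: 26.3
position: [0.4826, 0.3673, -0.0101]
ee_rot: [0.001, 0.578, 0.816, -0.001]
ft_force: [-0.6, -2.5, 4.6]
grip_width: 0.0542
grip_force: 75.7
```

>>> {"name": "arm_command", "arguments": {"commands": [{"gripper": 58, "linear": [0, 0, 0], "twist": [0, 0, 0]}, {"gripper": 66, "linear": [0, 0, 0], "twist": [0, 0, 0]}, {"gripper": 72, "linear": [0, 0, 0], "twist": [0, 0, 0]}, {"gripper": 72, "linear": [0, 0, -0.2], "twist": [0, 0, 0]}, {"gripper": 72, "linear": [0, 0, -0.4], "twist": [0, 0, 0]}]}}

```text
time: 26.92
position: [0.4818, 0.3673, 0.0194]
ee_rot: [0.001, 0.578, 0.816, -0.002]
ft_force: [0.9, -0.0, -0.2]
grip_width: 0.0719
grip_force: 0.0
```

>>> {"name": "arm_command", "arguments": {"commands": [{"gripper": 72, "linear": [0, 0, -0.8], "twist": [0, 0, 0]}, {"gripper": 72, "linear": [0, 0, -0.8], "twist": [0, 0, 0]}, {"gripper": 72, "linear": [0, 0, -0.8], "twist": [0, 0, 0]}, {"gripper": 72, "linear": [0, 0, 0], "twist": [0, 0, 0]}]}}

```text
time: 27.42
position: [0.4847, 0.3695, 0.1441]
ee_rot: [0.003, 0.578, 0.816, 0.003]
ft_force: [0.6, 0.1, 0.4]
grip_width: 0.0722
grip_force: 0.0
```

```bash
python3 - <<'E'
from h import *
show(); a=grab('scene')['frame']; grab('wrist')
def fit(n,ctr,z,thr,rad):
    f=np.load('pics/%s.npz'%n)['frame'];g=f.min(2);u,v=proj(n,ctr).astype(int)
    x0,y0=max(u-rad,0),max(v-rad,0);c=g[y0:v+rad,x0:u+rad]
    m=(c>thr).astype(np.uint8);k,lab,st,ce=cv2.connectedComponentsWithStats(m);i=1+np.argmax(st[1:,4])
    h=cv2.minAreaRect(np.argwhere(lab==i)[:,::-1].astype(np.float32));return cv2.boxPoints(h)+[x0,y0],st[i,4]
g=np.load('pics/scene.npz')['frame'];E=[]
# compare predicted lid-plate corners with intensity: print brightness inside / outside
c=np.array([.4826,.3674]);n=np.array([-D[1],D[0]])
for s in(.055,.0,-.055):print('plate',[int(g[tuple(proj('scene',[*(c+s*D+t*n),.026]).round().astype(int)[::-1])].mean()) for t in(-.06,-.045,.045,.06)])
t0=np.load('pics/scene0.npz')['frame'];d=cv2.absdiff(g,t0).max(2)
m=(d>25).astype(np.uint8);k,lab,st,ce=cv2.connectedComponentsWithStats(m)
for i in range(1,k):
    if st[i,4]>15: print(st[i],ce[i].round(),'world z0',ray('scene',*ce[i],.02)[:2].round(3))
print('tile centre px',proj('scene',[.4825,.368,.008]),'lid corners px',[proj('scene',[*(c+s*.065*D+t*.065*n),.026]).round(1) for s in(-1,1) for t in(-1,1)])
E
```

```text
t 27.425 [0.4847 0.3695 0.1441] yaw 109.42 pitch -0.08 roll 0.49 F [0.63 0.06 0.36] w 0.07217879371412819 0.0
plate [164, 148, 151, 180]
plate [169, 175, 196, 186]
plate [172, 183, 170, 194]
[53  0  7  6 19] [56.  3.] world z0 [-0.683  0.227]
[  66    0  111  139 5739] [110.  67.] world z0 [-0.203  0.122]
[299   0  23  21  95] [309.   7.] world z0 [0.133 0.889]
[ 283    5   49   83 1725] [309.  48.] world z0 [0.287 0.681]
[ 118   20   70   80 2747] [160.  63.] world z0 [-0.083  0.258]
[84 79  3 11 25] [85. 85.] world z0 [-0.201  0.004]
[132  78  13  19 132] [139.  87.] world z0 [-0.045  0.122]
[282  96   9   5  32] [286.  98.] world z0 [0.384 0.419]
[287 102   7   4  21] [289. 104.] world z0 [0.408 0.407]
[272 109  52  35 654] [302. 128.] world z0 [0.508 0.348]
[106 112  14   5  40] [113. 115.] world z0 [-0.011 -0.023]
[364 116  14   5  33] [372. 117.] world z0 [0.659 0.538]
[ 91 118  20  41 349] [100. 138.] world z0 [ 0.037 -0.117]
[ 61 124  22  32 181] [ 69. 137.] world z0 [-0.044 -0.179]
[149 126   5   9  29] [151. 130.] world z0 [0.136 0.015]
[ 100  130  185   98 6710] [185. 183.] world z0 [ 0.374 -0.063]
[  28  156   71   92 3441] [ 65. 205.] world z0 [ 0.161 -0.346]
[219 203  43  15 119] [241. 211.] world z0 [ 0.569 -0.024]
[    0   223   186   161 12164] [ 85. 308.] world z0 [ 0.458 -0.504]
[197 244  10   5  16] [201. 246.] world z0 [ 0.561 -0.182]
[198 259  19  10  21] [207. 264.] world z0 [ 0.609 -0.21 ]
tile centre px [299.23241565 122.87029165] lid corners px [array([312.5, 138.7]), array([274.7, 127.7]), array([323.9, 111.1]), array([287.5, 101.1])]
```

The lid's footprint in the scene image (272–324, 101–144) matches the middle of the tile. The gripper is clear of everything, so I'm handing in.

>>> {"name": "arm_command", "arguments": {"commands": [{"gripper": 72, "linear": [0, 0, -0.4], "twist": [0, 0, 0]}, {"gripper": 72, "linear": [0, 0, 0], "twist": [0, 0, 0]}, {"gripper": 72, "linear": [0, 0, 0], "twist": [0, 0, 0]}]}}

```text
time: 27.9
position: [0.4815, 0.3676, 0.1579]
ee_rot: [0.001, 0.578, 0.816, -0.002]
ft_force: [-0.1, 0.2, 0.1]
grip_width: 0.0721
grip_force: 0.0
```

```bash
python3 -c "
from cell import manip
print(manip.job_done())"
```

```text
the job is handed in; nothing more can be done
None
```

Handed in at about 28 s: the lid was levered free, the knife laid back where it was, and the lid set down in the middle of the tile; the final placing was checked only by image code and contact force (picture allowance used up), and no verdict was shown.

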